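Clamp a hand coffee mill in its V cradle

TASK

Lay the steel hand coffee mill in the notches of the wooden cradle with its plain base end towards the cradle's end stop, and slide it along until its base is felt to press against the stop. Then swing the steel strap over it by its ball knob, press the strap down firmly, and let go, so that the mill lies fully seated against the stop under the strap. Handle it gently, without ramming the stop or forcing the strap, and leave the other things on the worktop as they are.

Things in the scene. Friction and masses are not known exactly. Their poses are not given: they have to be found in the camera images.
- mill_center (a point): Centre (on the axis, half-way) of the hand coffee mill, a steel cylinder 42 mm wide, 130 mm long, 0.2 to 0.45 kg. x axis: along it towards its plain flat base end, 65 mm away. At the other end are a darker collar, 33 mm wide and 16 mm long, and a thin stub of 12 mm. It starts lying level on its rest, axis 31 mm above the worktop. Its roll about x means nothing.
- rest: Fixed narrow wooden slat, 125 x 40 x 6 mm, with two steel rails along it, on which the mill lies at the start; narrower than the mill, so fingers reach down beside it. Origin: centre of its underside.
- cradle: Fixed cradle: wooden board 215 x 165 x 14 mm carrying two notched wooden cheeks, an end stop at its +x end and a hinged strap. Origin under v_axis, same axes. Stop: a steel plate with a rubber face square to x; face at x = 64 to 84 mm, set differently each time and not measured: feel for it, press with 5 to 10 N. A hand bearing down on the notches feels their friction first.
- v_axis (a point): Point 55 mm above the worktop on the line where the seated mill's axis lies. x: along the line towards the stop, z up. Cheeks 12 mm thick, centred at x = +45 and -45 mm, with 90 degree V notches open at the top; cheek tops 4 mm below the axis, 35 mm out either side. The 78 mm between the cheeks are free for fingers down to the board. Against the stop the mill's centre is 65 mm short of its face.
- strap_hinge (a point): Fixed point on the strap's hinge pin, between two steel lugs that reach 9 mm above it and 9 mm in y either side; at x 0, y -78, z +27 mm from v_axis, with the same axes. The pin lies along x.
- strap (a joint): Strap angle about the pin, rad. 0: strap level across the cradle, towards +y of strap_hinge, its pad just bearing on a fully seated mill. Grows as the strap is raised; 1.57 upright; 2.45 to 2.7 (leaning well back) at the start. With no mill it would go down to -0.25. Stiff hinge (0.15 N m, 1 to 2 N at the knob): stays where it is left.
- strap_ball (a point): Centre of the black ball knob, 20 mm wide, on the free end of the strap, 146 mm from the pin. The strap is a flat steel bar 24 x 5 mm that ends 20 mm short of this point in a neck 8 mm wide: pinch the ball along the pin's direction and it turns between the fingers as the strap swings. x: along the pin, y: from the pin to the ball. 5 to 8 N down on the ball clamps firmly.
- strap_pad (a point): Middle of the underside of the strap's rubber pad (24 x 34 mm), 78 mm from the pin, which presses on the mill's top with about twice the push on the ball.
- spice_a_mid (a point): Bystander, leave alone: a standing spice jar with a dark cap, 41 mm wide and 105 mm high. Point half-way up.
- salt_shaker_mid (a point): Bystander, leave alone: a glass salt shaker, 44 mm wide and 90 mm high. Point half-way up.
- tomato_tin_mid (a point): Bystander, leave alone: a squat food tin, 75 mm wide and 58 mm high. Point half-way up.
- egg_timer_mid (a point): Bystander, leave alone: a round egg timer, 56 mm wide and 56 mm high. Point half-way up.
- teaspoon_mid (a point): Bystander, leave alone: a teaspoon 130 mm long lying on the worktop.

How it is judged (in metres and radians):
On the way, in this order (a step that is already met when the one before it is completed fails the run):
1. the mill lies in the notches and its base presses on the end stop (over 2.5 N) (y of mill_center in the frame of v_axis between -0.0025 and 0.0025 m and z of mill_center in the frame of v_axis between -0.0025 and 0.0025 m and angle between the x axis of mill_center and the x axis of v_axis, either way round below 0.04 rad and x of stop_c0 in the frame of mill_center between 0.063 and 0.0685 m and contact force between mill and stop_c0 above 2.5 N), for 0.1 s.
2. the strap is pressed down on the mill (over 5 N) (y of mill_center in the frame of v_axis between -0.0025 and 0.0025 m and z of mill_center in the frame of v_axis between -0.0025 and 0.0025 m and angle between the x axis of mill_center and the x axis of v_axis, either way round below 0.04 rad and x of stop_c0 in the frame of mill_center between 0.063 and 0.0685 m and contact force between strap_c2 and mill above 5 N), for 0.15 s.
At the end, for the whole second after the job is handed in: The mill lies at rest in both notches (axis within 2.5 mm and 0.04 rad of the cradle's axis) with its base within 2.5 mm of the end stop's face, and the strap lies shut on it (strap angle within 0.04 rad of 0) (y of mill_center in the frame of v_axis between -0.0025 and 0.0025 m and z of mill_center in the frame of v_axis between -0.0025 and 0.0025 m and angle between the x axis of mill_center and the x axis of v_axis, either way round below 0.04 rad and x of stop_c0 in the frame of mill_center between 0.063 and 0.0685 m and value of joint strap between -0.04 and 0.04 rad and linear speed of mill below 0.01 m/s); the robot touches nothing.
It fails at once if the mill is rammed against the end stop (over 25 N) (contact force between mill and stop_c0 above 25 N).
It fails at once if the strap is forced down on the mill (over 35 N) (contact force between strap_c2 and mill above 35 N).
It fails at once if a bystander is moved by more than 25 mm (distance of any of spice_a_mid, salt_shaker_mid, tomato_tin_mid, egg_timer_mid, teaspoon_mid from where it was at the start of the episode above 0.025 m).
It also fails if it takes over 72 s, if anything falls off the work surface, if the arm or the gripper's body presses on something with over 40 N, if the wrist force passes 120 N, or if a joint passes its speed limit or range.

ROBOT

A 6-joint arm with a two-finger parallel gripper is mounted at the origin on a cart in front of the work surface, level with it; the furniture and walls round the work are solid. World frame = base frame: x ahead of the robot, y to its left, z up, the work surface at z = 0. Lengths are in m, angles in degrees, forces in N, time in s.
With the tool pointing down it reaches from about 0.425 to 0.95 m from the base axis. Payload 3.5 kg.
Tool frame: the origin (TCP) lies midway between the tips of the shut fingers; the grasp point (between the pads) lies 19 mm behind it; z points along the fingers, y is the direction in which the jaws open and shut (so a half turn about z gives the same grasp; the last joint's range is limited). The gripper opens to 85 mm and grips with 20 to 120 N. Pads are 22 mm wide; open, the fingers measure 114 mm over their backs; the gripper's body (76 mm by 85 mm) begins 54 mm behind the grasp point. The pads swing forward as they close: fully open they stand 13 mm farther back than shut.
Start: joints at [64.515, 16.404, 90.338, -0, 73.258, -8.594], TCP at [0.196, 0.646, 0.231] pointing down, gripper open.
Joint ranges: [-158.93, 158.93], [-51.34, 127.21], [12.03, 142.37], [-87.48, 267.48], [13.55, 161.25], [-162.69, 162.69]. Speed limits (degrees/s): [159.86, 159.86, 180, 180, 180, 180].

INTERFACE

Orientations are given as [roll, pitch, yaw] about the fixed x, y, z axes, in that order (R = Rz(yaw) Ry(pitch) Rx(roll)).
In Python, from bench import arm gives the robot as it stands.
- The arm moves only by the shell command python3 -m jog 'ROWS' [FORCE]. ROWS is JSON, a list of rows, each an object with "delta_rot": the turn, a rotation vector about the tool's x, y, z in units of 360 degrees (1.0 is 360 degrees), a list of three; "travel": the shift along the tool's x, y, z in units of 20 cm (1.0 is 20 cm), a list of three; "grip": the opening, from 0 (shut) to 1 (fully open). A call has 1 to 10 rows; each row is the pose to reach, as a shift and turn from the pose commanded when the call began, along the tool's axes at that moment, turning the shorter way round; what a row does not reach only later rows make up. A row lasts 1/8 s, in which the tool goes at most 62.5 mm and 10.7 degrees, less where a joint would pass 70% of its speed; a pose out of reach is approached as far as the arm can. A call with a number of a shift or a turn outside -1 to 1 is refused whole. A call with a gripper value outside its range is refused whole. The fingers move at their own pace and stop on an object; FORCE is the grip in N (left out, the last holds). Time passes only in rows, so rows that repeat a pose let the fingers close. It gives the time, the measured TCP pose, the force and the opening at its end, in the units of the state.
- arm.read_state(): the state, without advancing time (a new reading comes with each control period).
- arm.get_image(name): name is "scene" or "side" or "wrist"; returns (picture, depth): 420x560x3 uint8, red, green, blue; 420x560 float32, m along the optical axis (not along the pixel's ray), 0 where there is no reading.
- arm.camera_info(name): a dict with "mtx" (3x3 intrinsics, pixels), "rvec" (rotation vector, rad) and "tvec" (3), from world to camera coordinates, as OpenCV has them. Camera axes: x right, y down, z forward; pixel columns grow to the right and rows downward; lengths in m; the calibration is good to about 2 mm. The wrist camera is an equidistant fisheye: a pixel r from the principal point sees the ray r / f radians off the axis. A picture is of the moment at which its call begins: read the wrist's pose just before it. camera_info takes no time and is no camera call; for the wrist camera it gives the pose at the moment of the call.
- arm.hand_in(): hands the job in, once; it reports no verdict.
The state is a dict: "time": time; "joint_positions": joint angles; "joint_vel": joint speeds; "effort": joint torques, N m; "position": TCP position; "eef_rot": TCP orientation; "wrist_force": force on the tool from outside, world axes, zero at the start; "torque": the same for the moment, N m; "gripper_width": finger opening in m.
Only numpy, scipy, OpenCV 4.12 (cv2) and the standard library are available. Lean on these libraries where they do the work, as an engineer would, in place of code of your own. Each camera call takes 0.05 s, during which the arm holds its last target. There are 200 camera calls.

## Working session

There is one attempt and no reset: what is moved stays moved. The work goes in short steps, Python scripts to look and compute and a shell command to move; the robot and the scene stay as the last step left them, time stands still between calls to the robot, and variables do not carry over. Pictures are saved under pics/ and viewed, about 8 in all and at most 12, crops included, and the job is handed in when it is done.

```bash
mkdir -p pics
cat > h.py <<'E'
import numpy as np, cv2, json
from bench import arm
from scipy.spatial.transform import Rotation as R
def cam(n):
    c=arm.camera_info(n); K=np.array(c["mtx"],float); Rm=cv2.Rodrigues(np.array(c["rvec"],float))[0]; t=np.array(c["tvec"],float).ravel(); return K,Rm,t
def grab(n):
    c=cam(n); im,d=arm.get_image(n); np.savez(f"pics/{n}.npz",im=im,d=d,K=c[0],R=c[1],t=c[2]); cv2.imwrite(f"pics/{n}_{len(__import__('os').listdir('pics'))}.png",im[:,:,::-1]); return im,d,c
def cloud(d,c,fish=False):
    K,Rm,t=c; v,u=np.mgrid[:d.shape[0],:d.shape[1]]
    x=(u-K[0,2])/K[0,0]; y=(v-K[1,2])/K[1,1]
    if fish:
        r=np.hypot(x,y); s=np.where(r>1e-9,np.tan(np.minimum(r,1.5))/np.maximum(r,1e-9),1); x,y=x*s,y*s
    P=np.stack([x*d,y*d,d],-1); W=(P-t)@Rm; W[d<=0]=np.nan; return W
def plan(p,rpy):  # shift in tool axes in units
    s=arm.read_state(); q=R.from_euler('xyz',s['eef_rot'],degrees=True)
    tr=q.inv().apply(np.array(p)-np.array(s['position']))/0.2
    ro=(q.inv()*R.from_euler('xyz',rpy,degrees=True)).as_rotvec()/(2*np.pi)
    print('travel',tr.round(4),'rot',ro.round(4))
E
python3 - <<'E'
from h import *
s=arm.read_state();print({k:np.round(v,3) for k,v in s.items()})
for n in("scene","side"):
    im,d,c=grab(n);print(n,-c[1].T@c[2])
a=[cv2.imread(f) for f in sorted(__import__('glob').glob('pics/s*.png'))]
print([x.shape for x in a]);
E
ls pics
```

```text
{'time': np.float64(0.0), 'joint_positions': array([ 6.4515e+01,  1.6456e+01,  9.0423e+01, -1.0000e-03,  7.3259e+01,
       -8.5940e+00]), 'joint_vel': array([ 0.032,  0.028, -0.064, -0.014, -0.074, -0.06 ]), 'effort': array([ 1.0000e-03, -4.0598e+01, -2.9263e+01, -0.0000e+00,  6.0000e-03,
        0.0000e+00]), 'position': array([0.196, 0.645, 0.23 ]), 'eef_rot': array([-1.79864e+02, -1.90000e-02,  1.63109e+02]), 'wrist_force': array([ 0.119, -0.335, -0.116]), 'torque': array([ 0.039, -0.001, -0.018]), 'gripper_width': np.float64(0.086)}
scene [ 0.1191332  -0.68875866  0.4692026 ]
side [0.17076705 0.8095856  0.98279321]
[(420, 560, 3), (420, 560, 3)]
scene.npz
scene_1.png
side.npz
side_3.png
```

View pics/scene_1.png

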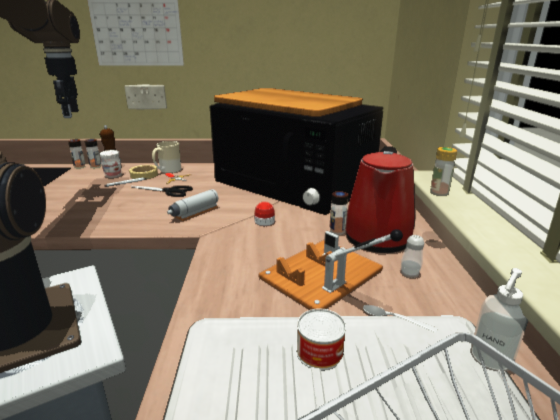

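View pics/side_3.png

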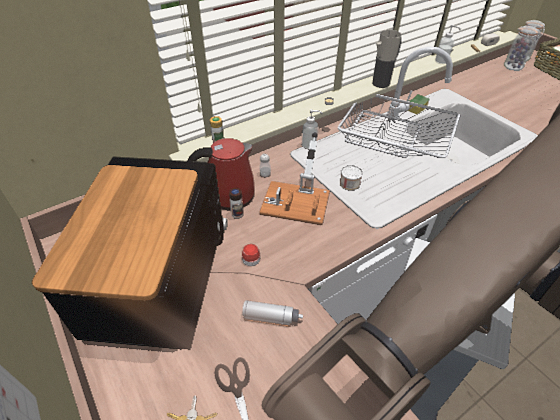

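The scene shows the mill at (195,205) with its collar at lower left, the cradle board around (320,272), the strap ball at (397,236), the egg timer at (264,213) and the spice jar at (340,213). The side view shows the mill at (270,313) and the cradle at (295,202).

Run:
```python
from h import *
for n,mb,cb,bb in(("scene",(160,180,230,225),(255,225,390,310),(385,225,408,248)),("side",(235,290,310,335),(255,175,335,228),(300,130,322,160))):
    z=np.load(f"pics/{n}.npz");im,d=z['im'],z['d'];W=cloud(d,(z['K'],z['R'],z['t']))
    def box(b): x0,y0,x1,y1=b; return W[y0:y1,x0:x1].reshape(-1,3),cv2.cvtColor(im[y0:y1,x0:x1],cv2.COLOR_RGB2HSV).reshape(-1,3),im[y0:y1,x0:x1].reshape(-1,3).astype(int)
    P,h,c=box(mb); m=(P[:,2]>.012)&(P[:,2]<.065)&(h[:,1]<70); Q=P[m]
    (cx,r,a)=cv2.minAreaRect(Q[:,:2].astype(np.float32)*1000); print(n,'mill',len(Q),cx,r,a,Q[:,2].max())
    print(cv2.boxPoints((cx,r,a)).round())
    P,h,c=box(cb); m=(h[:,0]>3)&(h[:,0]<16)&(h[:,1]>185)&(abs(P[:,2]-.014)<.006); Q=P[m]
    print('board',len(Q),cv2.boxPoints(cv2.minAreaRect(Q[:,:2].astype(np.float32)*1000)).round(),np.median(Q[:,2]) if len(Q) else 0)
    P,h,c=box(bb); m=(c.sum(1)<90)&(P[:,2]>.05); Q=P[m]; print('ball',len(Q),np.nanmedian(Q,0),Q.min(0) if len(Q) else 0,Q.max(0) if len(Q) else 0)
```

```text
scene mill 814 (479.8204345703125, 362.6443176269531) (268.5244445800781, 165.7852783203125) 66.11203002929688 0.053591370578537016
[[350. 273.]
 [501. 206.]
 [610. 452.]
 [458. 519.]]
board 330 [[ 437.  -84.]
 [ 470. -236.]
 [ 671. -192.]
 [ 638.  -40.]] 0.01392306842684055
ball 87 [ 0.56381006 -0.3114102   0.17304422] [ 0.55880652 -0.31611674  0.16351789] [ 0.57467448 -0.30099611  0.17924763]
side mill 972 (427.9808044433594, 304.37286376953125) (156.8269500732422, 42.51963424682617) 17.932580947875977 0.05650158663084929
[[347. 300.]
 [360. 260.]
 [509. 308.]
 [496. 349.]]
board 0 [[0. 0.]
 [0. 0.]
 [0. 0.]
 [0. 0.]] 0
ball 1 [ 0.56619926 -0.23572635  0.12432245] [ 0.56619926 -0.23572635  0.12432245] [ 0.56619926 -0.23572635  0.12432245]
```

Run:
```python
from h import *
for n in("scene","side"):
    z=np.load(f"pics/{n}.npz")
    for p in([.353,.280,.031],[.502,.329,.031],[.523,-.124,.055]):
        print(n,p,cv2.projectPoints(np.array([p]),cv2.Rodrigues(z['R'])[0],z['t'],z['K'],None)[0].ravel().round())
z=np.load("pics/scene.npz");W=cloud(z['d'],(z['K'],z['R'],z['t']))
h=cv2.cvtColor(z['im'],cv2.COLOR_RGB2HSV)
for z0,z1 in((.02,.055),(.055,.1)):
    ys,xs=np.where((W[...,2]>z0)&(W[...,2]<z1)&(abs(W[...,0]-.55)<.13)&(abs(W[...,1]+.14)<.13));
    P=W[ys,xs]; e=np.array([.977,.214]); f=np.array([-.214,.977]); o=np.array([.523,-.124])
    u=np.c_[(P[:,:2]-o)@e,(P[:,:2]-o)@f,P[:,2]]*1000; H,a,b=np.histogram2d(u[:,0],u[:,1],bins=[np.arange(-80,130,10),np.arange(-110,90,10)])
    print(np.arange(-110,80,10));[print(int(a[i]),H[i].astype(int)) for i in range(len(H))]
# wrist view over the mill
print(cam("wrist"), arm.read_state()['position'])
plan([.40,.28,.25],[180,0,198]);plan([.40,.28,.25],[180,0,108])
```

```text
scene [0.353, 0.28, 0.031] [167. 212.]
scene [0.502, 0.329, 0.031] [212. 195.]
scene [0.523, -0.124, 0.055] [306. 254.]
side [0.353, 0.28, 0.031] [302. 316.]
side [0.502, 0.329, 0.031] [243. 309.]
side [0.523, -0.124, 0.055] [305. 196.]
[-110 -100  -90  -80  -70  -60  -50  -40  -30  -20  -10    0   10   20
   30   40   50   60   70]
-80 [0 0 0 0 0 0 0 0 0 0 0 0 0 0 0 0 0 0 0]
-70 [0 0 0 0 0 0 0 0 0 0 0 0 0 0 0 0 0 0 0]
-60 [0 0 0 0 0 0 0 0 0 0 0 0 0 0 0 0 0 0 0]
-50 [ 0  0  0  0  0  0  0  0 62 44 28 17 38 44 47  3  0  0  0]
-40 [ 0  0  0  0  0  0  0  0 31  3  2  4 14 17  5  1  0  0  0]
-30 [0 0 0 0 0 0 0 0 0 0 0 0 0 0 0 0 0 0 0]
-20 [ 0  0  7 79 42  0  0  0  0  0  0  0  0  0  0  0  0  0  0]
-10 [0 0 0 0 0 0 0 0 0 0 0 0 0 0 0 0 0 0 0]
0 [0 0 0 0 0 0 0 0 0 0 0 0 0 0 0 0 0 0 0]
10 [0 0 0 2 0 0 0 0 0 0 0 0 0 0 0 0 0 0 0]
20 [ 0  0  6 72 47  0  0  0  0  0  0  0  0  0  0  0  0  0  0]
30 [0 0 0 0 0 0 0 0 0 0 0 0 0 0 0 0 0 0 0]
40 [ 0  0  0  0  0  0  0  0  3 16 28 15 33 39 48  8  0  0  0]
50 [ 0  0  0  0  0  0  0  0  1  3  3  2 12 13  8  0  0  0  0]
60 [0 0 0 0 0 0 0 0 0 0 0 0 0 0 0 0 0 0 0]
[... 1137 characters left out ...]
  0  0  0  0  0  0  0 38 29 28  9  0  0  0  0  0]
90 [0 0 0 0 0 0 0 0 0 0 3 1 1 0 0 0 0 0 0]
100 [0 0 0 0 0 0 0 0 0 0 0 0 0 0 0 0 0 0 0]
110 [0 0 0 0 0 0 0 0 0 0 0 0 0 0 0 0 0 0 0]
(array([[325.1922621 ,   0.        , 274.13505281],
       [  0.        , 325.1922621 , 215.57798384],
       [  0.        ,   0.        ,   1.        ]]), array([[ 0.29053201,  0.95686453, -0.00118792],
       [ 0.91167096, -0.27643247,  0.30404135],
       [ 0.29059801, -0.08941674, -0.95265809]]), array([-0.6736998 , -0.03897401,  0.37982416])) [0.19583077 0.64534861 0.2300293 ]
travel [-1.5076 -1.4515 -0.0972] rot [-0.0003 -0.0002 -0.0969]
travel [-1.5076 -1.4515 -0.0972] rot [-3.000e-04  1.000e-04  1.531e-01]
```

Mill axis is at 18° with its base towards +x, and the cradle at about 12°, so no turn-round is needed. Moving over the mill for a wrist look.

```bash
python3 -m jog '[{"delta_rot":[0,0,0],"travel":[-0.25,-0.24,-0.02],"grip":1},{"delta_rot":[0,0,0],"travel":[-0.5,-0.48,-0.03],"grip":1},{"delta_rot":[0,0,0],"travel":[-0.75,-0.73,-0.05],"grip":1},{"delta_rot":[0,0,0],"travel":[-0.75,-0.73,-0.05],"grip":1},{"delta_rot":[0,0,0],"travel":[-0.75,-0.73,-0.05],"grip":1}]'
python3 -m jog '[{"delta_rot":[0,0,-0.03],"travel":[-0.25,-0.24,-0.02],"grip":1},{"delta_rot":[0,0,-0.06],"travel":[-0.5,-0.48,-0.03],"grip":1},{"delta_rot":[0,0,-0.08],"travel":[-0.75,-0.73,-0.05],"grip":1},{"delta_rot":[0,0,-0.097],"travel":[-0.75,-0.73,-0.05],"grip":1},{"delta_rot":[0,0,-0.097],"travel":[-0.75,-0.73,-0.05],"grip":1},{"delta_rot":[0,0,-0.097],"travel":[-0.75,-0.73,-0.05],"grip":1},{"delta_rot":[0,0,-0.097],"travel":[-0.75,-0.73,-0.05],"grip":1},{"delta_rot":[0,0,-0.097],"travel":[-0.75,-0.73,-0.05],"grip":1}]'
python3 - <<'E'
from h import *
im,d,c=grab("wrist");s=arm.read_state();print(s['time'],s['position'],s['eef_rot'],s['wrist_force'])
W=cloud(d,c,True)
h=cv2.cvtColor(im,cv2.COLOR_RGB2HSV)
m=(W[...,2]>.035)&(W[...,2]<.07)&(abs(W[...,0]-.43)<.12)&(abs(W[...,1]-.305)<.08)
n,l,st,ce=cv2.connectedComponentsWithStats(m.astype(np.uint8))
i=1+np.argmax(st[1:,4]);Q=W[l==i];print(st[i],cv2.boxPoints(cv2.minAreaRect(Q[:,:2].astype(np.float32)*1000)).round(1),np.percentile(Q[:,2],98))
E
ls pics
```

```text
time: 0.72
position: [0.2978, 0.4614, 0.2411]
eef_rot: [-180.0, -0.0, 162.9]
wrist_force: [0.2, 0.2, 0.6]
gripper_width: 0.0854
time: 1.72
position: [0.3977, 0.2803, 0.2512]
eef_rot: [180.0, -0.0, -161.9]
wrist_force: [-0.0, 0.3, 0.4]
gripper_width: 0.0853
1.775 [0.39780648 0.28010371 0.25117209] [ 1.79995148e+02 -1.93948956e-02 -1.61889660e+02] [-0.15377231 -0.67768248  1.23431841]
[ 266  146   38  136 4150] [[345.6 298.4]
 [357.8 259.2]
 [508.8 306. ]
 [496.6 345.2]] 0.052493745524663474
scene.npz
scene_1.png
side.npz
side_3.png
wrist.npz
wrist_5.png
```

Run:
```python
from h import *
plan([.4406,.3066,.10],[180,0,-162.8]);plan([.4406,.3066,.014],[180,0,-162.8])
```

```text
travel [-0.2448  0.0593  0.7558] rot [ 0.     -0.0001  0.0025]
travel [-0.245   0.0593  1.1858] rot [ 0.     -0.0001  0.0025]
```

```bash
python3 -m jog '[{"delta_rot":[0,0,0.0025],"travel":[-0.245,0.059,0.3],"grip":1},{"delta_rot":[0,0,0.0025],"travel":[-0.245,0.059,0.6],"grip":1},{"delta_rot":[0,0,0.0025],"travel":[-0.245,0.059,0.756],"grip":1},{"delta_rot":[0,0,0.0025],"travel":[-0.245,0.059,0.756],"grip":1}]'
python3 -m jog '[{"delta_rot":[0,0,0],"travel":[0,0,0.15],"grip":1},{"delta_rot":[0,0,0],"travel":[0,0,0.3],"grip":1},{"delta_rot":[0,0,0],"travel":[0,0,0.4],"grip":1},{"delta_rot":[0,0,0],"travel":[0,0,0.43],"grip":1},{"delta_rot":[0,0,0],"travel":[0,0,0.43],"grip":1}]'
python3 -m jog '[{"delta_rot":[0,0,0],"travel":[0,0,0],"grip":0.4},{"delta_rot":[0,0,0],"travel":[0,0,0],"grip":0.4},{"delta_rot":[0,0,0],"travel":[0,0,0],"grip":0.4},{"delta_rot":[0,0,0],"travel":[0,0,0],"grip":0.4},{"delta_rot":[0,0,0],"travel":[0,0,0],"grip":0.4},{"delta_rot":[0,0,0],"travel":[0,0,0],"grip":0.4},{"delta_rot":[0,0,0],"travel":[0,0,0],"grip":0.4},{"delta_rot":[0,0,0],"travel":[0,0,0],"grip":0.4}]' 50
```

```text
time: 2.28
position: [0.4382, 0.3048, 0.0961]
eef_rot: [-179.9, -0.5, -162.8]
wrist_force: [-0.2, 0.4, 0.0]
gripper_width: 0.0852
time: 2.9
position: [0.4424, 0.3063, 0.0158]
eef_rot: [180.0, 0.1, -162.9]
wrist_force: [-0.3, -0.5, 0.0]
gripper_width: 0.0853
time: 3.9
position: [0.4418, 0.3064, 0.0153]
eef_rot: [179.9, 0.1, -162.9]
wrist_force: [-3.1, 1.5, 5.1]
gripper_width: 0.0405
```

```bash
python3 -m jog '[{"delta_rot":[0,0,0],"travel":[0,0,-0.02],"grip":0.4},{"delta_rot":[0,0,0],"travel":[0,0,-0.06],"grip":0.4},{"delta_rot":[0,0,0],"travel":[0,0,-0.2],"grip":0.4},{"delta_rot":[0,0,0],"travel":[0,0,-0.4],"grip":0.4},{"delta_rot":[0,0,0],"travel":[0,0,-0.6],"grip":0.4},{"delta_rot":[0,0,0],"travel":[0,0,-0.8],"grip":0.4},{"delta_rot":[0,0,0],"travel":[0,0,-0.8],"grip":0.4},{"delta_rot":[0,0,0],"travel":[0,0,-0.8],"grip":0.4}]'
python3 - <<'E'
from h import *
im,d,c=grab("wrist");s=arm.read_state();print(s['time'],s['position'],s['eef_rot'],s['wrist_force'],s['torque'])
W=cloud(d,c,True)
q=R.from_euler('xyz',s['eef_rot'],degrees=True);T=q.inv().apply((W-np.array(s['position'])).reshape(-1,3)).reshape(W.shape)
# mill profile in tool frame
m=(abs(T[...,1])<.014)&(T[...,2]>-.05)&(T[...,2]<.02)&(abs(T[...,0])<.12)
Q=T[m]
for a in range(-100,100,10):
    k=Q[(Q[:,0]*1000>=a)&(Q[:,0]*1000<a+10)]
    if len(k): print(a,len(k),(np.percentile(k[:,2],5)*1000).round(1))
print('x range',Q[:,0].min(),Q[:,0].max())
# objects between
W2=np.load("pics/scene.npz")
E
ls pics
```

```text
time: 4.9
position: [0.4402, 0.3051, 0.1724]
eef_rot: [-180.0, -0.2, -162.9]
wrist_force: [0.2, -0.1, -3.1]
gripper_width: 0.0401
4.95 [0.43978802 0.30494315 0.17161996] [-179.96488938   -0.25389696 -162.87622542] [-0.147628    0.01177469 -3.4324507 ] [ 0.05860594 -0.03131299 -0.01233189]
-40 3 -32.1
-30 812 -37.4
-20 1077 -37.4
-10 1238 -37.5
0 1398 -37.5
10 1579 -37.5
20 1749 -37.5
30 1935 -37.5
40 2123 -37.6
50 2269 -37.6
60 2410 -37.3
70 2195 -33.0
80 928 -32.2
90 266 -21.7
x range -0.03059907118725253 0.09392290529299442
scene.npz
scene_1.png
side.npz
side_3.png
wrist.npz
wrist_5.png
wrist_6.png
```

Run:
```python
from h import *
e=np.array([.977,.214]); f=np.array([-.214,.977]); o=np.array([.523,-.124])
for n in("scene","side"):
    im,d,c=grab(n);W=cloud(d,c);h=cv2.cvtColor(im,cv2.COLOR_RGB2HSV)
    near=(abs(W[...,0]-.54)<.15)&(abs(W[...,1]+.13)<.15)
    wood=(h[...,0]<16)&(h[...,1]>140)
    U=np.stack([(W[...,:2]-o)@e,(W[...,:2]-o)@f,W[...,2]],-1)*1000
    for nm,m in(('cheek-',near&wood&(U[...,2]>30)&(U[...,2]<60)&(abs(U[...,0]+45)<16)&(abs(U[...,1])<60)),('cheek+',near&wood&(U[...,2]>30)&(U[...,2]<60)&(abs(U[...,0]-45)<16)&(abs(U[...,1])<60)),
      ('cheektop-',near&wood&(U[...,2]>47)&(U[...,2]<56)&(abs(U[...,0]+45)<16)&(abs(U[...,1])<60)),('cheektop+',near&wood&(U[...,2]>47)&(U[...,2]<56)&(abs(U[...,0]-45)<16)&(abs(U[...,1])<60)),
      ('stop',near&(~wood)&(U[...,2]>25)&(U[...,0]>60)&(U[...,0]<115)&(abs(U[...,1])<50)),('lug',near&(U[...,2]>30)&(U[...,2]<92)&(abs(U[...,1]+78)<15)&(abs(U[...,0])<40)),('board',near&wood&(abs(U[...,2]-14)<4))):
        Q=U[m]
        if len(Q)>5: print(n,nm,len(Q),np.percentile(Q,[2,98],axis=0).round(1).tolist())
    if n=="scene":
        for nm,b in(('jar',(325,185,352,240)),('egg',(250,200,280,228)),('kettle',(345,150,420,245))):
            x0,y0,x1,y1=b;Q=W[y0:y1,x0:x1].reshape(-1,3);Q=Q[(Q[:,2]>.03)];print(nm,np.nanpercentile(Q,[10,50,90],axis=0).round(3).tolist())
for n in["scene"]:
    cv2.imwrite("pics/cr.png",cv2.resize(im[150:250,230:360,::-1],None,fx=5,fy=5,interpolation=cv2.INTER_CUBIC))
```

```text
scene cheek- 229 [[-47.2, -28.3, 30.4], [-34.0, 38.0, 49.9]]
scene cheek+ 127 [[42.4, -19.7, 30.3], [53.9, 38.8, 50.2]]
scene cheektop- 38 [[-46.5, -27.3, 47.1], [-34.6, 34.3, 50.8]]
scene cheektop+ 21 [[42.8, -20.3, 47.0], [52.6, 38.4, 51.2]]
scene stop 253 [[80.6, -9.1, 27.5], [91.9, 23.8, 70.3]]
scene lug 481 [[-18.2, -80.3, 31.1], [25.7, -64.0, 91.3]]
scene board 2906 [[-73.8, -97.1, 11.1], [130.2, 59.2, 16.3]]
jar [[0.688, -0.058, 0.04], [0.705, -0.006, 0.069], [0.775, 0.091, 0.102]]
egg [[0.554, 0.127, 0.033], [0.568, 0.137, 0.045], [0.587, 0.153, 0.055]]
kettle [[0.702, -0.147, 0.06], [0.738, -0.107, 0.128], [0.85, 0.105, 0.201]]
```

View pics/cr.png

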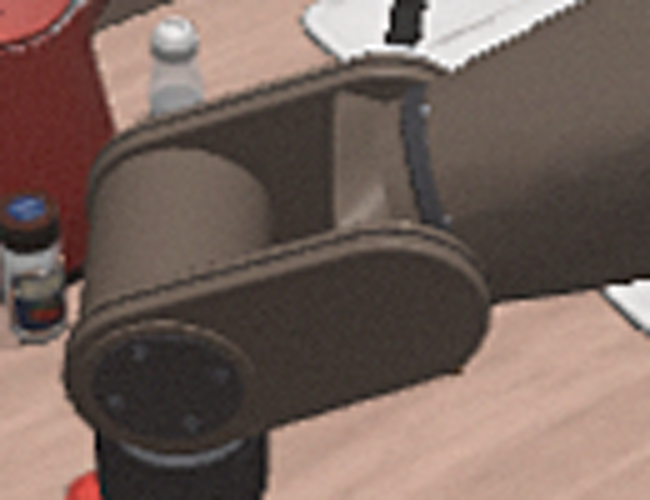

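The side camera's view of the cradle is blocked by the arm here, but the scene depth puts v_axis at about (0.526, -0.119). I'll check the yaw.

```bash
python3 - <<'E'
from h import *
z=np.load("pics/scene.npz");im,d=z['im'],z['d'];W=cloud(d,(z['K'],z['R'],z['t']));h=cv2.cvtColor(im,cv2.COLOR_RGB2HSV)
e=np.array([.977,.214]); f=np.array([-.214,.977]); o=np.array([.5259,-.1186])
U=np.stack([(W[...,:2]-o)@e,(W[...,:2]-o)@f,W[...,2]],-1)*1000
wood=(h[...,0]<16)&(h[...,1]>140)
for s in(-45,45):
    m=wood&(abs(U[...,0]-s)<14)&(abs(U[...,1])<37)&(U[...,2]>22)&(U[...,2]<46);Q=U[m];
    p=np.polyfit(Q[:,1],Q[:,0],1);r=Q[:,0]-np.polyval(p,Q[:,1]);k=abs(r)<2.5;p=np.polyfit(Q[k,1],Q[k,0],1);print(s,len(Q),k.sum(),'slope deg',-np.degrees(np.arctan(p[0])),p)
m=(abs(U[...,0]-76)<12)&(abs(U[...,1])<30)&(U[...,2]>25)&(U[...,2]<80);Q=U[m]
print('stop',len(Q),np.polyfit(Q[:,1],Q[:,0],1),np.percentile(Q,[2,50,98],axis=0))
m=wood&(abs(U[...,2]-14)<3)&(abs(U[...,0])<140)&(abs(U[...,1])<140);Q=U[m]
# board edges near: min y per x bin
for a in range(-80,130,15):
    k=Q[abs(Q[:,0]-a)<7.5]
    if len(k)>5: print(a,np.percentile(k[:,1],[1,99]).round(1))
r=np.arange(0);x=np.radians(12.3)
E
python3 - <<'E'
from h import *
e=np.array([np.cos(np.radians(12.3)),np.sin(np.radians(12.3))]);v=np.array([.5259,-.1186])
plan([*(v-.014*e),.172],[180,0,-167.7])
E
```

```text
-45 282 146 slope deg 1.1225986574294653 [-1.95955503e-02 -4.84826548e+01]
45 167 104 slope deg 0.3935002409492221 [-6.86798279e-03  4.13112818e+01]
stop 251 [-5.70246545e-02  8.00021301e+01] [[ 76.56614027 -13.7398975   27.66692635]
 [ 79.56131387   0.74210971  51.71465795]
 [ 86.09085737  19.13219638  70.28730391]]
-80 [-95.8  55. ]
-65 [-102.4   55. ]
-50 [-102.    55.7]
-35 [-102.2   57.1]
-20 [-102.9   34.9]
-5 [-102.5   55.2]
10 [-102.7   56.7]
25 [-102.3   57.1]
40 [-101.2   56. ]
55 [-101.1   56.6]
70 [-100.8   28.2]
85 [-102.    51.9]
100 [-101.5   56.8]
115 [-101.1   58.3]
travel [ 2.8230e-01 -2.1448e+00  2.0000e-04] rot [-0.0001 -0.0007  0.0134]
```

```bash
python3 -m jog '[{"delta_rot":[0,0,0],"travel":[0.02,-0.15,0],"grip":0.4},{"delta_rot":[0,0,0],"travel":[0.05,-0.35,0],"grip":0.4},{"delta_rot":[0,0,0],"travel":[0.08,-0.58,0],"grip":0.4},{"delta_rot":[0,0,0],"travel":[0.11,-0.8,0],"grip":0.4},{"delta_rot":[0,0,0],"travel":[0.13,-1.0,0],"grip":0.4}]'
python3 -m jog '[{"delta_rot":[0,0,0.004],"travel":[0.03,-0.22,0],"grip":0.4},{"delta_rot":[0,0,0.008],"travel":[0.06,-0.45,0],"grip":0.4},{"delta_rot":[0,0,0.012],"travel":[0.09,-0.7,0],"grip":0.4},{"delta_rot":[0,0,0.012],"travel":[0.12,-0.9,0],"grip":0.4},{"delta_rot":[0,0,0.012],"travel":[0.13,-1.0,0],"grip":0.4},{"delta_rot":[0,0,0.012],"travel":[0.13,-1.0,0],"grip":0.4},{"delta_rot":[0,0,0.012],"travel":[0.13,-1.0,0],"grip":0.4}]'
python3 - <<'E'
from h import *
s=arm.read_state();print(s['position'],s['eef_rot'],s['wrist_force'])
a=np.radians(12.8);e=np.array([np.cos(a),np.sin(a)]);v=np.array([.5259,-.1186])
plan([*(v-.014*e),.15],[180,0,-167.2])
im,d,c=grab("wrist");grab("side")
W=cloud(d,c,True);f=np.array([-e[1],e[0]])
U=np.stack([(W[...,:2]-v)@e,(W[...,:2]-v)@f,W[...,2]],-1)*1000
m=(U[...,2]>82)&(U[...,2]<100)&(abs(U[...,1]+78)<20)&(abs(U[...,0])<30);print('lugtop',m.sum(),np.percentile(U[m],[2,50,98],axis=0) if m.sum()>5 else 0)
cv2.imwrite("pics/w1.png",im[:,:,::-1])
E
```

```text
time: 5.68
position: [0.4745, 0.1054, 0.1725]
eef_rot: [180.0, -0.2, -162.9]
wrist_force: [0.2, -0.1, -2.4]
gripper_width: 0.0405
time: 6.55
position: [0.5089, -0.0908, 0.1734]
eef_rot: [179.9, -0.1, -167.2]
wrist_force: [-0.4, 0.7, -2.5]
gripper_width: 0.0407
[ 0.50888521 -0.09079475  0.1733801 ] [ 1.79915178e+02 -6.78910689e-02 -1.67151083e+02] [-0.42092868  0.69833205 -2.546638  ]
travel [ 0.0178 -0.1546  0.1167] rot [ 0.0002 -0.0002  0.0001]
lugtop 1665 [[-22.72193289 -91.79137941  83.41524715]
 [ -1.38299811 -75.25226855  90.20643956]
 [ 21.38590157 -65.54374822  99.48773722]]
```

View pics/w1.png

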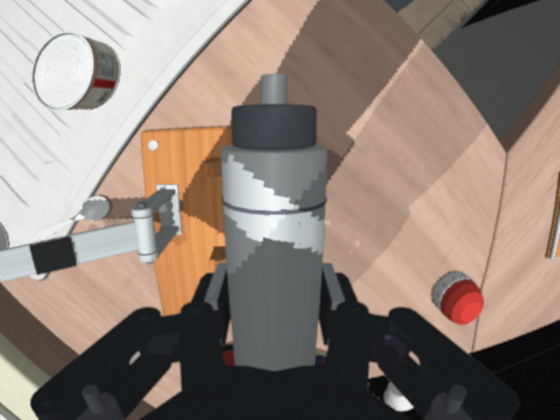

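The wrist view shows the mill centred in the jaws, the hinge at (165,220), and nothing in the way. Lowering now.

```bash
python3 -m jog '[{"delta_rot":[0,0,0],"travel":[0.018,-0.155,0],"grip":0.4},{"delta_rot":[0,0,0],"travel":[0.018,-0.155,0.12],"grip":0.4},{"delta_rot":[0,0,0],"travel":[0.018,-0.155,0.25],"grip":0.4},{"delta_rot":[0,0,0],"travel":[0.018,-0.155,0.4],"grip":0.4},{"delta_rot":[0,0,0],"travel":[0.018,-0.155,0.5],"grip":0.4},{"delta_rot":[0,0,0],"travel":[0.018,-0.155,0.57],"grip":0.4},{"delta_rot":[0,0,0],"travel":[0.018,-0.155,0.57],"grip":0.4},{"delta_rot":[0,0,0],"travel":[0.018,-0.155,0.57],"grip":0.4}]'
python3 - <<'E'
from h import *
s=arm.read_state();print(s['position'],s['wrist_force'],s['torque'])
a=np.radians(12.8);e=np.array([np.cos(a),np.sin(a)]);v=np.array([.5259,-.1186])
plan([*(v-.014*e),.042],[180,0,-167.2])
im,d,c=grab("scene");W=cloud(d,c);f=np.array([-e[1],e[0]])
U=np.stack([(W[...,:2]-v)@e,(W[...,:2]-v)@f,W[...,2]],-1)*1000
cv2.imwrite("pics/s2.png",cv2.resize(im[200:320,240:420,::-1],None,fx=4,fy=4,interpolation=cv2.INTER_CUBIC))
E
```

```text
time: 7.65
position: [0.5135, -0.123, 0.0611]
eef_rot: [-179.9, 0.1, -167.2]
wrist_force: [0.7, 0.3, -2.7]
gripper_width: 0.0401
[ 0.51354508 -0.12297468  0.0611198 ] [ 0.70058696  0.27225813 -2.7344944 ] [ 0.00437701 -0.00422468  0.02127973]
travel [0.0051 0.0078 0.0956] rot [-0.0002  0.0002  0.0001]
```

View pics/s2.png

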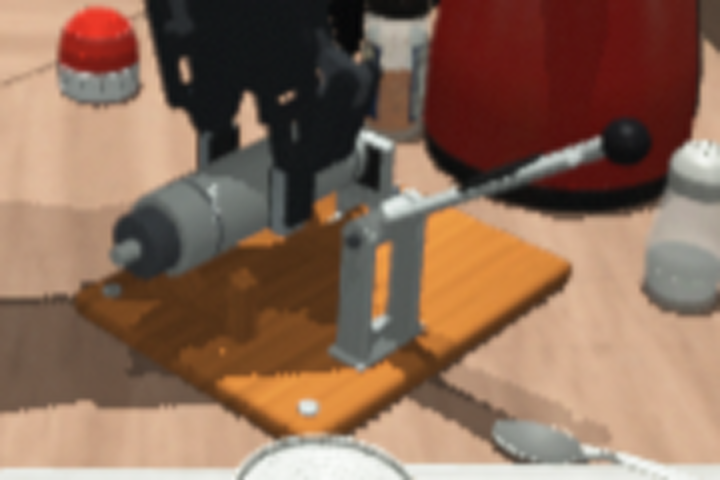

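Mill is over the notches, clear of the lugs and the stop. Lowering gently, watching the force.

```bash
python3 -m jog '[{"delta_rot":[0,0,0],"travel":[0.004,0.006,0.04],"grip":0.4},{"delta_rot":[0,0,0],"travel":[0.004,0.006,0.08],"grip":0.4},{"delta_rot":[0,0,0],"travel":[0.004,0.006,0.095],"grip":0.4},{"delta_rot":[0,0,0],"travel":[0.004,0.006,0.095],"grip":0.4},{"delta_rot":[0,0,0],"travel":[0.004,0.006,0.095],"grip":0.4}]'
python3 -m jog '[{"delta_rot":[0,0,0],"travel":[0,0,0.005],"grip":0.4},{"delta_rot":[0,0,0],"travel":[0,0,0.01],"grip":0.4},{"delta_rot":[0,0,0],"travel":[0,0,0.01],"grip":0.4}]'
python3 -m jog '[{"delta_rot":[0,0,0],"travel":[0,0,0.005],"grip":0.4},{"delta_rot":[0,0,0],"travel":[0,0,0.005],"grip":0.4}]'
```

```text
time: 8.32
position: [0.5116, -0.1215, 0.0431]
eef_rot: [179.9, -0.1, -167.2]
wrist_force: [-6.3, 3.9, 12.6]
gripper_width: 0.0403
time: 8.7
position: [0.5116, -0.1216, 0.043]
eef_rot: [179.9, -0.2, -167.2]
wrist_force: [-12.2, 5.8, 24.6]
gripper_width: 0.0407
time: 8.95
position: [0.5116, -0.1216, 0.0429]
eef_rot: [179.8, -0.2, -167.2]
wrist_force: [-15.4, 7.0, 27.9]
gripper_width: 0.0402
```

Contact came about 4 mm high with a +y push, so the mill may be riding on one flank. Backing off and measuring.

```bash
python3 -m jog '[{"delta_rot":[0,0,0],"travel":[0,0,-0.03],"grip":0.4},{"delta_rot":[0,0,0],"travel":[0,0,-0.03],"grip":0.4}]'
python3 - <<'E'
from h import *
s=arm.read_state();print(s['position'],s['wrist_force'])
a=np.radians(12.8);e=np.array([np.cos(a),np.sin(a)]);v=np.array([.5259,-.1186]);f=np.array([-e[1],e[0]])
p=(np.array(s['position'][:2])-v);print('tcp in cradle',p@e,p@f)
for n in("wrist","scene"):
    im,d,c=grab(n);W=cloud(d,c,n=="wrist");h=cv2.cvtColor(im,cv2.COLOR_RGB2HSV)
    U=np.stack([(W[...,:2]-v)@e,(W[...,:2]-v)@f,W[...,2]],-1)*1000
    wood=(h[...,0]<16)&(h[...,1]>140)
    for nm,m in(('cheek',wood&(U[...,2]>40)&(U[...,2]<56)&(abs(U[...,0]+45)<14)&(abs(U[...,1])<60)),('cheek+',wood&(U[...,2]>40)&(U[...,2]<56)&(abs(U[...,0]-45)<14)&(abs(U[...,1])<60)),('lug',(U[...,2]>40)&(U[...,2]<75)&(abs(U[...,1]+78)<20)&(abs(U[...,0])<35)),
      ('millbody',(~wood)&(U[...,2]>45)&(U[...,2]<90)&(U[...,0]<-32)&(U[...,0]>-70)&(abs(U[...,1])<40)),('milltop',(U[...,2]>76)&(U[...,2]<90)&(U[...,0]<-25)&(U[...,0]>-70)&(abs(U[...,1])<40))):
        Q=U[m]
        if len(Q)>5: print(n,nm,len(Q),np.percentile(Q,[2,50,98],axis=0).round(1).tolist())
    np.save(f"pics/U_{n}.npy",U)
    m=(~wood)&(U[...,2]>50)&(U[...,2]<90)&(abs(U[...,1])<40)
    for x in(-70,-60,-50,-40,-30,):   # circle fit of cross sections
        Q=U[m&(abs(U[...,0]-x)<5)]
        if len(Q)>20:
            A=np.c_[2*Q[:,1:],np.ones(len(Q))];q=np.linalg.lstsq(A,(Q[:,1:]**2).sum(1),rcond=None)[0];print(n,x,'axis y,z',q[:2].round(1),'r',np.sqrt(q[2]+q[:2]@q[:2]).round(1),len(Q))
E
```

```text
time: 9.2
position: [0.5119, -0.1221, 0.0441]
eef_rot: [-180.0, 0.0, -167.2]
wrist_force: [0.1, 0.8, -3.6]
gripper_width: 0.0405
[ 0.51188652 -0.12206774  0.04413849] [ 0.06389125  0.76691839 -3.62395422]
tcp in cradle -0.01443350928674008 -0.0002769014362470788
wrist cheek 1208 [[-50.7, -29.9, 41.1], [-46.0, 27.4, 47.3], [-39.2, 37.6, 50.7]]
wrist cheek+ 195 [[38.5, -29.7, 40.1], [39.8, -24.2, 45.4], [43.1, 28.7, 49.1]]
wrist lug 1299 [[-22.1, -81.5, 41.0], [-21.2, -70.8, 59.4], [-16.3, -64.9, 74.1]]
wrist millbody 9740 [[-69.3, -19.5, 67.0], [-52.4, -0.5, 78.5], [-32.9, 18.2, 81.1]]
wrist milltop 8425 [[-69.2, -25.3, 76.2], [-48.0, -0.5, 79.5], [-25.6, 24.2, 87.8]]
wrist -70 axis y,z [-0.6 60.2] r 20.2 2926
wrist -60 axis y,z [-0.5 60.2] r 20.4 2769
wrist -50 axis y,z [-0.5 60.1] r 20.4 2534
wrist -40 axis y,z [-0.5 60. ] r 20.4 2279
wrist -30 axis y,z [-0.6 67.9] r 20.9 3533
scene cheek 50 [[-50.7, -32.9, 40.2], [-46.7, -27.9, 46.1], [-37.3, -18.2, 49.1]]
scene cheek+ 15 [[38.8, -25.7, 40.9], [41.6, -23.2, 47.7], [49.9, -17.1, 51.0]]
scene lug 251 [[-21.9, -84.9, 40.3], [-17.7, -78.0, 57.1], [21.0, -67.2, 74.4]]
scene millbody 331 [[-69.3, -23.1, 48.7], [-51.0, -16.9, 72.8], [-33.2, 7.2, 80.9]]
scene milltop 181 [[-68.8, -30.7, 76.1], [-44.8, -6.1, 79.3], [-25.2, 25.1, 88.9]]
scene -70 axis y,z [-2.  60.1] r 20.1 85
scene -60 axis y,z [-2.5 60.5] r 19.8 82
scene -50 axis y,z [-1.7 59.7] r 20.5 90
scene -40 axis y,z [-1.9 59.4] r 20.7 83
scene -30 axis y,z [-2.9 71.6] r 21.7 127
```

All cues agree that the mill sits about 4 mm too far to -y. Lifting slightly, shifting +4 mm, and lowering again.

```bash
python3 -m jog '[{"delta_rot":[0,0,0],"travel":[0,0.01,-0.01],"grip":0.4},{"delta_rot":[0,0,0],"travel":[0,0.02,-0.01],"grip":0.4},{"delta_rot":[0,0,0],"travel":[0,0.02,0.01],"grip":0.4},{"delta_rot":[0,0,0],"travel":[0,0.02,0.01],"grip":0.4}]'
python3 -m jog '[{"delta_rot":[0,0,0],"travel":[0,0,0.007],"grip":0.4},{"delta_rot":[0,0,0],"travel":[0,0,0.007],"grip":0.4}]'
python3 -m jog '[{"delta_rot":[0,0,0],"travel":[0,0,0.007],"grip":0.4},{"delta_rot":[0,0,0],"travel":[0,0,0.007],"grip":0.4}]'
```

```text
time: 9.8
position: [0.5103, -0.1178, 0.0414]
eef_rot: [180.0, -0.1, -167.2]
wrist_force: [-0.1, -0.7, -2.6]
gripper_width: 0.0407
time: 10.05
position: [0.5107, -0.118, 0.0406]
eef_rot: [180.0, -0.0, -167.2]
wrist_force: [0.0, -0.7, -2.7]
gripper_width: 0.0405
time: 10.3
position: [0.511, -0.118, 0.0398]
eef_rot: [-180.0, 0.0, -167.2]
wrist_force: [-1.0, 0.5, 0.7]
gripper_width: 0.0401
```

```bash
python3 -m jog '[{"delta_rot":[0,0,0],"travel":[0,0,0.003],"grip":0.4},{"delta_rot":[0,0,0],"travel":[0,0,0.003],"grip":0.4}]'
python3 -m jog '[{"delta_rot":[0,0,0],"travel":[0,0,0.003],"grip":0.4},{"delta_rot":[0,0,0],"travel":[0,0,0.003],"grip":0.4}]'
```

```text
time: 10.55
position: [0.511, -0.1181, 0.0397]
eef_rot: [180.0, -0.0, -167.2]
wrist_force: [-2.6, 1.9, 4.9]
gripper_width: 0.0405
time: 10.8
position: [0.511, -0.1181, 0.0397]
eef_rot: [180.0, -0.0, -167.2]
wrist_force: [-4.7, 1.6, 9.4]
gripper_width: 0.0404
```

```bash
python3 -m jog '[{"delta_rot":[0,0,0],"travel":[0,0,-0.012],"grip":0.4},{"delta_rot":[0,0,0],"travel":[0,0.006,-0.012],"grip":0.4},{"delta_rot":[0,0,0],"travel":[0,0.006,-0.006],"grip":0.4},{"delta_rot":[0,0,0],"travel":[0,0.006,-0.006],"grip":0.4}]'
python3 -m jog '[{"delta_rot":[0,0,0],"travel":[0,0,0.006],"grip":0.4},{"delta_rot":[0,0,0],"travel":[0,0,0.006],"grip":0.4}]'
python3 -m jog '[{"delta_rot":[0,0,0],"travel":[0,0,0.004],"grip":0.4},{"delta_rot":[0,0,0],"travel":[0,0,0.004],"grip":0.4}]'
```

```text
time: 11.3
position: [0.5111, -0.1175, 0.0399]
eef_rot: [-179.9, 0.0, -167.2]
wrist_force: [-0.4, -2.8, 1.8]
gripper_width: 0.0406
time: 11.55
position: [0.5113, -0.1177, 0.0396]
eef_rot: [-179.9, 0.0, -167.2]
wrist_force: [-3.3, -2.7, 7.2]
gripper_width: 0.0406
time: 11.8
position: [0.5113, -0.1177, 0.0395]
eef_rot: [-179.9, 0.0, -167.2]
wrist_force: [-5.3, -2.1, 11.2]
gripper_width: 0.0408
```

Seated in both notches (same height after the shift, lateral force near zero). Unloading and sliding towards the stop.

```bash
python3 -m jog '[{"delta_rot":[0,0,0],"travel":[0,0,-0.012],"grip":0.4},{"delta_rot":[0,0,0],"travel":[0,0,-0.012],"grip":0.4}]'
python3 -m jog '[{"delta_rot":[0,0,0],"travel":[-0.01,0,0],"grip":0.4},{"delta_rot":[0,0,0],"travel":[-0.02,0,0],"grip":0.4},{"delta_rot":[0,0,0],"travel":[-0.03,0,0],"grip":0.4},{"delta_rot":[0,0,0],"travel":[-0.04,0,0],"grip":0.4},{"delta_rot":[0,0,0],"travel":[-0.05,0,0],"grip":0.4},{"delta_rot":[0,0,0],"travel":[-0.05,0,0],"grip":0.4}]'
```

```text
time: 12.05
position: [0.5111, -0.1173, 0.0401]
eef_rot: [-179.9, 0.1, -167.2]
wrist_force: [-0.1, -3.3, 2.4]
gripper_width: 0.0409
time: 12.8
position: [0.5197, -0.1157, 0.0396]
eef_rot: [-179.9, -0.1, -167.2]
wrist_force: [-3.2, -6.5, 3.6]
gripper_width: 0.0405
```

```bash
python3 -m jog '[{"delta_rot":[0,0,0],"travel":[-0.01,-0.004,-0.003],"grip":0.4},{"delta_rot":[0,0,0],"travel":[-0.02,-0.004,-0.003],"grip":0.4},{"delta_rot":[0,0,0],"travel":[-0.02,-0.004,-0.003],"grip":0.4}]'
python3 -m jog '[{"delta_rot":[0,0,0],"travel":[-0.008,0,0],"grip":0.4},{"delta_rot":[0,0,0],"travel":[-0.015,0,0],"grip":0.4},{"delta_rot":[0,0,0],"travel":[-0.015,0,0],"grip":0.4}]'
```

```text
time: 13.18
position: [0.5241, -0.1146, 0.0398]
eef_rot: [180.0, -0.0, -167.2]
wrist_force: [-2.4, -3.9, -0.6]
gripper_width: 0.0403
time: 13.55
position: [0.5273, -0.1135, 0.0401]
eef_rot: [180.0, 0.0, -167.2]
wrist_force: [-0.8, -2.5, -1.5]
gripper_width: 0.0405
```

```bash
python3 -m jog '[{"delta_rot":[0,0,0],"travel":[-0.01,0,0],"grip":0.4},{"delta_rot":[0,0,0],"travel":[-0.015,0,0],"grip":0.4},{"delta_rot":[0,0,0],"travel":[-0.015,0,0],"grip":0.4}]'
python3 -m jog '[{"delta_rot":[0,0,0],"travel":[-0.008,0,0],"grip":0.4},{"delta_rot":[0,0,0],"travel":[-0.008,0,0],"grip":0.4}]'
```

```text
time: 13.92
position: [0.5303, -0.1128, 0.0402]
eef_rot: [180.0, 0.0, -167.2]
wrist_force: [-1.1, -1.6, -0.8]
gripper_width: 0.0403
time: 14.18
position: [0.5319, -0.1125, 0.0402]
eef_rot: [180.0, 0.0, -167.2]
wrist_force: [-0.0, -0.0, -1.4]
gripper_width: 0.0406
```

```bash
python3 -m jog '[{"delta_rot":[0,0,0],"travel":[-0.008,0,0],"grip":0.4},{"delta_rot":[0,0,0],"travel":[-0.008,0,0],"grip":0.4}]'
```

```text
time: 14.42
position: [0.5334, -0.1122, 0.0402]
eef_rot: [180.0, 0.0, -167.2]
wrist_force: [0.6, -0.8, -2.4]
gripper_width: 0.0404
```

```bash
python3 -m jog '[{"delta_rot":[0,0,0],"travel":[-0.008,0,0.003],"grip":0.4},{"delta_rot":[0,0,0],"travel":[-0.008,0,0.003],"grip":0.4}]'
python3 -m jog '[{"delta_rot":[0,0,0],"travel":[-0.008,0,0],"grip":0.4},{"delta_rot":[0,0,0],"travel":[-0.008,0,0],"grip":0.4}]'
```

```text
time: 14.68
position: [0.5351, -0.1122, 0.0398]
eef_rot: [-180.0, 0.0, -167.2]
wrist_force: [0.3, -1.0, -1.1]
gripper_width: 0.0405
time: 14.92
position: [0.5367, -0.1118, 0.0398]
eef_rot: [-180.0, 0.0, -167.2]
wrist_force: [-0.4, -2.8, -1.6]
gripper_width: 0.0406
```

```bash
python3 -m jog '[{"delta_rot":[0,0,0],"travel":[-0.008,0,0],"grip":0.4},{"delta_rot":[0,0,0],"travel":[-0.008,0,0],"grip":0.4}]'
```

```text
time: 15.18
position: [0.5383, -0.1115, 0.0398]
eef_rot: [-180.0, 0.0, -167.2]
wrist_force: [-0.2, -1.7, -1.9]
gripper_width: 0.0407
```

```bash
python3 -m jog '[{"delta_rot":[0,0,0],"travel":[-0.007,0,0],"grip":0.4},{"delta_rot":[0,0,0],"travel":[-0.007,0,0],"grip":0.4}]'
```

```text
time: 15.42
position: [0.5384, -0.1114, 0.0397]
eef_rot: [180.0, -0.2, -167.2]
wrist_force: [-4.9, -2.5, 1.9]
gripper_width: 0.0407
```

```bash
python3 -m jog '[{"delta_rot":[0,0,0],"travel":[-0.007,0,0.001],"grip":0.4},{"delta_rot":[0,0,0],"travel":[-0.007,0,0.001],"grip":0.4}]'
```

```text
time: 15.68
position: [0.5383, -0.1114, 0.0397]
eef_rot: [179.9, -0.4, -167.1]
wrist_force: [-10.0, -4.7, 5.7]
gripper_width: 0.0406
```

```bash
python3 -m jog '[{"delta_rot":[0,0,0],"travel":[-0.007,0,0],"grip":0.4},{"delta_rot":[0,0,0],"travel":[-0.007,0,0],"grip":0.4}]'
```

```text
time: 15.92
position: [0.5383, -0.1114, 0.0397]
eef_rot: [179.9, -0.6, -167.1]
wrist_force: [-14.0, -6.0, 8.9]
gripper_width: 0.0407
```

The stop is felt: position stalls at x=0.5383 and the axial force rises to about 14 N. Easing to about 5 N, then opening and lifting away.

```bash
python3 -m jog '[{"delta_rot":[0,0,0],"travel":[0.009,0,-0.006],"grip":0.4},{"delta_rot":[0,0,0],"travel":[0.009,0,-0.006],"grip":0.4}]'
python3 -m jog '[{"delta_rot":[0,0,0],"travel":[0,0,0],"grip":0.6},{"delta_rot":[0,0,0],"travel":[0,0,0],"grip":0.85},{"delta_rot":[0,0,0],"travel":[0,0,0],"grip":1},{"delta_rot":[0,0,0],"travel":[0,0,0],"grip":1},{"delta_rot":[0,0,0],"travel":[0,0,0],"grip":1}]'
python3 -m jog '[{"delta_rot":[0,0,0],"travel":[0,0,-0.1],"grip":1},{"delta_rot":[0,0,0],"travel":[0,0,-0.3],"grip":1},{"delta_rot":[0,0,0],"travel":[0,0,-0.55],"grip":1},{"delta_rot":[0,0,0],"travel":[0,0,-0.8],"grip":1},{"delta_rot":[0,0,0],"travel":[0,0,-0.8],"grip":1},{"delta_rot":[0,0,0],"travel":[0,0,-0.8],"grip":1}]'
python3 - <<'E'
from h import *
s=arm.read_state();print(s['position'],s['wrist_force'])
a=np.radians(12.8);e=np.array([np.cos(a),np.sin(a)]);v=np.array([.5259,-.1186]);f=np.array([-e[1],e[0]])
im,d,c=grab("wrist");W=cloud(d,c,True);cv2.imwrite("pics/w2.png",im[:,:,::-1])
U=np.stack([(W[...,:2]-v)@e,(W[...,:2]-v)@f,W[...,2]],-1)*1000
m=(U[...,2]>58)&(U[...,2]<85)&(abs(U[...,1]-3)<25)
for x in(-50,-30,-10,10,30,50,):
    Q=U[m&(abs(U[...,0]-x)<5)]
    if len(Q)>20:
        A=np.c_[2*Q[:,1:],np.ones(len(Q))];q=np.linalg.lstsq(A,(Q[:,1:]**2).sum(1),rcond=None)[0];print(x,'axis y,z',q[:2].round(1),'r',np.sqrt(q[2]+q[:2]@q[:2]).round(1),len(Q))
for n in("wrist","scene"):
    if n=="scene": im,d,c=grab(n);W=cloud(d,c)
    bl=(im.astype(int).sum(2)<110)&(W[...,2]>.14)&(W[...,2]<.2)&(np.hypot(W[...,0]-.565,W[...,1]+.315)<.05)
    Q=W[bl];print(n,'ball',len(Q),np.median(Q,0) if len(Q) else 0, (np.percentile(Q,[3,97],axis=0)) if len(Q) else 0)
E
```

```text
time: 16.18
position: [0.5383, -0.1112, 0.04]
eef_rot: [179.9, -0.3, -167.2]
wrist_force: [-5.2, -4.6, -0.4]
gripper_width: 0.0408
time: 16.8
position: [0.5405, -0.1108, 0.0408]
eef_rot: [-180.0, 0.0, -167.2]
wrist_force: [0.2, 0.4, 0.6]
gripper_width: 0.0851
time: 17.55
position: [0.54, -0.1107, 0.2003]
eef_rot: [180.0, -0.0, -167.2]
wrist_force: [-0.2, -0.4, 0.2]
gripper_width: 0.0853
[ 0.53998253 -0.1106915   0.20026169] [-0.24057616 -0.43537097  0.1567812 ]
-50 axis y,z [ 3.8 58.9] r 16.8 527
-30 axis y,z [ 4.2 55.7] r 20.4 546
-10 axis y,z [ 4.3 55.9] r 20.2 530
10 axis y,z [ 4.2 55.5] r 20.5 513
30 axis y,z [ 4.1 55.1] r 20.8 474
50 axis y,z [ 4.4 55.8] r 20.2 426
wrist ball 263 [ 0.56383887 -0.2977388   0.17484515] [[ 0.5590187  -0.3055672   0.16902165]
 [ 0.57313453 -0.29384809  0.17871049]]
scene ball 105 [ 0.56414635 -0.31043681  0.17393154] [[ 0.55943443 -0.31508042  0.16548821]
 [ 0.57363402 -0.30028289  0.18030488]]
```

View pics/w2.png

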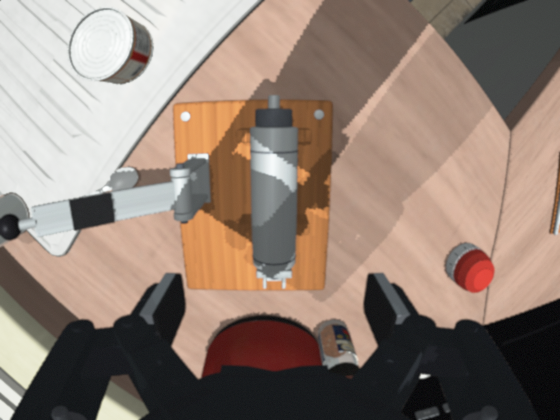

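The wrist view shows the mill lying in the notches against the stop (275,270), with axis z ≈ 55.6 mm and parallel. The hinge is at (180,190) and the ball at (8,228). The refined frame is v_axis ≈ (0.525, -0.1145), yaw 12.8°.

Run:
```python
from h import *
s=arm.read_state();print(s['joint_positions'],s['time'])
plan([.5682,-.3046,.24],[180,0,-77.2]);plan([.5682,-.3046,.24],[180,0,102.8])
z=np.load("pics/scene.npz");W=cloud(z['d'],(z['K'],z['R'],z['t']))
Q=W[240:275,403:424].reshape(-1,3);Q=Q[Q[:,2]>.03];print('salt',np.nanpercentile(Q,[5,50,95],axis=0))
```

```text
[-2.21355349e+01  2.52657726e+00  1.09618964e+02  2.19664677e-03
  6.80631090e+01 -1.24944597e+02] 17.65
travel [ 0.0748 -0.9784 -0.2084] rot [ 6.0e-04 -1.0e-04 -2.5e-01]
travel [ 0.0748 -0.9784 -0.2084] rot [-1.0e-04 -6.0e-04  2.5e-01]
salt [[ 0.70304705 -0.24467465  0.03262947]
 [ 0.71080165 -0.23672309  0.05603664]
 [ 0.72789285 -0.21794533  0.0838544 ]]
```

```bash
python3 -m jog '[{"delta_rot":[0,0,0.028],"travel":[0.01,-0.05,-0.2],"grip":1},{"delta_rot":[0,0,0.056],"travel":[0.02,-0.2,-0.21],"grip":1},{"delta_rot":[0,0,0.084],"travel":[0.03,-0.4,-0.21],"grip":1},{"delta_rot":[0,0,0.112],"travel":[0.05,-0.6,-0.21],"grip":1},{"delta_rot":[0,0,0.14],"travel":[0.06,-0.8,-0.21],"grip":1},{"delta_rot":[0,0,0.168],"travel":[0.075,-0.978,-0.21],"grip":1},{"delta_rot":[0,0,0.196],"travel":[0.075,-0.978,-0.21],"grip":1},{"delta_rot":[0,0,0.224],"travel":[0.075,-0.978,-0.21],"grip":1},{"delta_rot":[0,0,0.25],"travel":[0.075,-0.978,-0.21],"grip":1},{"delta_rot":[0,0,0.25],"travel":[0.075,-0.978,-0.21],"grip":1}]' 25
python3 -m jog '[{"delta_rot":[0,0,0],"travel":[0,0,0],"grip":0.7},{"delta_rot":[0,0,0],"travel":[0,0,0],"grip":0.7},{"delta_rot":[0,0,0],"travel":[0,0,0],"grip":0.7}]'
python3 - <<'E'
from h import *
plan([.5682,-.3046,.158],[180,0,102.8])
s=arm.read_state()
im,d,c=grab("wrist");W=cloud(d,c,True);cv2.imwrite("pics/w3.png",im[:,:,::-1])
q=R.from_euler('xyz',s['eef_rot'],degrees=True);p=np.array(s['position'])
print('expected ball in tool',q.inv().apply(np.array([.5682,-.3046,.1695])-p)*1000)
bl=(im.astype(int).sum(2)<130)&(W[...,2]>.15)&(W[...,2]<.185)&(np.hypot(W[...,0]-.568,W[...,1]+.305)<.03)
T=q.inv().apply(W[bl]-p)*1000;print(len(T),T.mean(0) if len(T) else 0,T.min(0) if len(T) else 0,T.max(0) if len(T) else 0)
E
```

```text
time: 18.9
position: [0.5685, -0.3046, 0.2405]
eef_rot: [-179.9, -0.2, 102.9]
wrist_force: [0.8, 0.0, -0.2]
gripper_width: 0.0852
time: 19.27
position: [0.5691, -0.3049, 0.2426]
eef_rot: [-180.0, -0.0, 102.9]
wrist_force: [-0.2, -0.4, -0.1]
gripper_width: 0.0596
travel [ 0.0023 -0.0039  0.4232] rot [-0.     -0.      0.0001]
expected ball in tool [ 0.47010635 -0.77132538 73.14514846]
490 [ 3.64681754 -0.11264548 64.87343046] [-5.6835364  -8.1137855  60.94381174] [11.06138455  8.37937083 72.59151929]
```

View pics/w3.png

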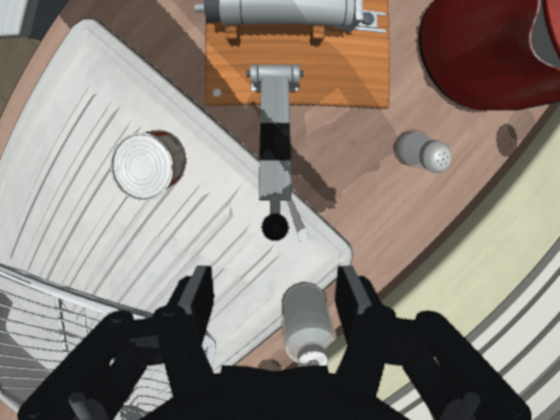

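Run:
```python
from h import *
s=arm.read_state();q=R.from_euler('xyz',s['eef_rot'],degrees=True);p=np.array(s['position'])
for n,b in(("wrist",(283,283,333,372)),("scene",(475,265,530,365))):
    z=np.load(f"pics/{n}.npz");W=cloud(z['d'],(z['K'],z['R'],z['t']),n=="wrist")
    x0,y0,x1,y1=b;Q=W[y0:y1,x0:x1].reshape(-1,3);Q=Q[(Q[:,2]>.03)&(Q[:,2]<.23)]
    for z0 in np.arange(.03,.23,.03):
        k=Q[(Q[:,2]>=z0)&(Q[:,2]<z0+.03)]
        if len(k)>4: print(n,round(z0,2),len(k),np.percentile(k,[5,95],axis=0).round(3).tolist())
```

```text
wrist 0.03 576 [[0.615, -0.45, 0.032], [0.663, -0.427, 0.059]]
wrist 0.06 716 [[0.615, -0.451, 0.062], [0.663, -0.427, 0.089]]
wrist 0.09 1448 [[0.617, -0.467, 0.092], [0.663, -0.429, 0.117]]
wrist 0.12 585 [[0.63, -0.462, 0.121], [0.665, -0.443, 0.133]]
scene 0.03 620 [[0.615, -0.49, 0.032], [0.805, -0.326, 0.059]]
scene 0.06 845 [[0.614, -0.491, 0.061], [0.644, -0.442, 0.089]]
scene 0.09 1717 [[0.534, -0.522, 0.093], [0.689, -0.408, 0.117]]
scene 0.12 1051 [[0.631, -0.48, 0.122], [0.719, -0.413, 0.132]]
scene 0.15 176 [[0.607, -0.473, 0.156], [0.648, -0.456, 0.166]]
```

The bottle is about 13 cm away, clear. Descending on the ball and pinching.

```bash
python3 -m jog '[{"delta_rot":[0,0,0],"travel":[0.004,-0.002,0.15],"grip":0.7},{"delta_rot":[0,0,0],"travel":[0.004,-0.002,0.3],"grip":0.7},{"delta_rot":[0,0,0],"travel":[0.004,-0.002,0.4],"grip":0.7},{"delta_rot":[0,0,0],"travel":[0.004,-0.002,0.42],"grip":0.7},{"delta_rot":[0,0,0],"travel":[0.004,-0.002,0.42],"grip":0.7}]'
python3 -m jog '[{"delta_rot":[0,0,0],"travel":[0,0,0],"grip":0.15},{"delta_rot":[0,0,0],"travel":[0,0,0],"grip":0.15},{"delta_rot":[0,0,0],"travel":[0,0,0],"grip":0.15},{"delta_rot":[0,0,0],"travel":[0,0,0],"grip":0.15},{"delta_rot":[0,0,0],"travel":[0,0,0],"grip":0.15},{"delta_rot":[0,0,0],"travel":[0,0,0],"grip":0.15}]' 25
python3 - <<'E'
from h import *
s=arm.read_state();p=np.array(s['position']);a=np.radians(12.8);f=np.array([-np.sin(a),np.cos(a)]);e=np.array([np.cos(a),np.sin(a)])
hg=np.array([.5423,-.1906]);dz=p[2]-.158
y=(p[:2]-hg)@f;print('tcp rel hinge e,f,z',(p[:2]-hg)@e,y,p[2])
th0=np.arctan2(p[2]+.0115-.082,y);print(np.degrees(th0),np.hypot(p[2]+.0115-.082,y))
b0=.146*np.array([np.cos(th0),np.sin(th0)])
for t in np.arange(140,-5,-8):
    b=.146*np.array([np.cos(np.radians(t)),np.sin(np.radians(t))])-b0
    print(t,'x(f) %.3f z %.3f'%(b[0]/.2,-b[1]/.2))
E
```

```text
time: 19.95
position: [0.5689, -0.3046, 0.1594]
eef_rot: [180.0, 0.0, 102.8]
wrist_force: [0.1, -0.6, 0.1]
gripper_width: 0.0596
time: 20.7
position: [0.5694, -0.3048, 0.1596]
eef_rot: [179.9, 0.1, 102.8]
wrist_force: [3.7, -2.5, 2.5]
gripper_width: 0.0177
tcp rel hinge e,f,z 0.001082706481552665 -0.11736876441860247 0.15959899551578957
142.7965143891459 0.14735690639760357
140 x(f) 0.022 z -0.028
132 x(f) 0.093 z -0.101
124 x(f) 0.173 z -0.164
116 x(f) 0.261 z -0.215
108 x(f) 0.356 z -0.253
100 x(f) 0.455 z -0.278
92 x(f) 0.556 z -0.288
84 x(f) 0.658 z -0.285
76 x(f) 0.758 z -0.267
68 x(f) 0.855 z -0.235
60 x(f) 0.946 z -0.191
52 x(f) 1.031 z -0.134
44 x(f) 1.107 z -0.066
36 x(f) 1.172 z 0.012
28 x(f) 1.226 z 0.099
20 x(f) 1.267 z 0.192
12 x(f) 1.295 z 0.290
4 x(f) 1.310 z 0.390
-4 x(f) 1.310 z 0.492
```

```bash
python3 -m jog '[{"delta_rot":[0,0,0],"travel":[0.022,0,-0.028],"grip":0.15},{"delta_rot":[0,0,0],"travel":[0.056,0,-0.066],"grip":0.15},{"delta_rot":[0,0,0],"travel":[0.093,0,-0.101],"grip":0.15},{"delta_rot":[0,0,0],"travel":[0.132,0,-0.134],"grip":0.15},{"delta_rot":[0,0,0],"travel":[0.173,0,-0.164],"grip":0.15},{"delta_rot":[0,0,0],"travel":[0.216,0,-0.191],"grip":0.15},{"delta_rot":[0,0,0],"travel":[0.261,0,-0.215],"grip":0.15},{"delta_rot":[0,0,0],"travel":[0.308,0,-0.236],"grip":0.15},{"delta_rot":[0,0,0],"travel":[0.356,0,-0.253],"grip":0.15}]'
python3 - <<'E'
from h import *
im,d,c=grab("scene");cv2.imwrite("pics/s3.png",cv2.resize(im[120:330,240:480,::-1],None,fx=2.5,fy=2.5))
E
```

```text
time: 21.82
position: [0.5532, -0.2343, 0.2091]
eef_rot: [179.9, 0.0, 102.8]
wrist_force: [5.4, -1.0, -0.0]
gripper_width: 0.0179
```

View pics/s3.png

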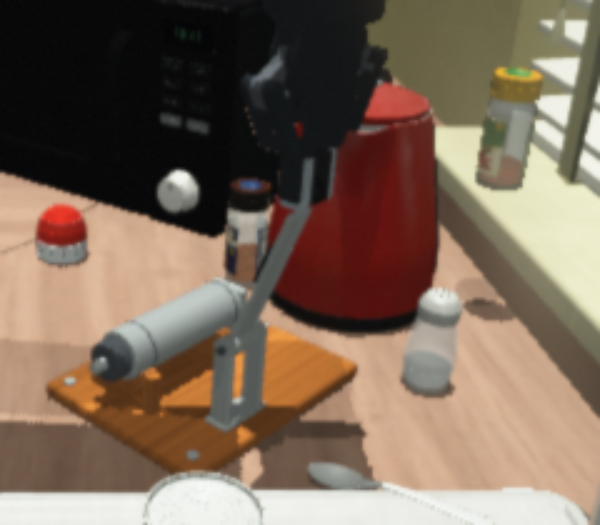

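The strap follows the gripper with the ball held at (310,180), and the mill is undisturbed. Continuing the swing.

```bash
python3 -m jog '[{"delta_rot":[0,0,0],"travel":[0.049,0.004,-0.014],"grip":0.15},{"delta_rot":[0,0,0],"travel":[0.099,0.004,-0.025],"grip":0.15},{"delta_rot":[0,0,0],"travel":[0.15,0.004,-0.032],"grip":0.15},{"delta_rot":[0,0,0],"travel":[0.2,0.004,-0.035],"grip":0.15},{"delta_rot":[0,0,0],"travel":[0.251,0.004,-0.035],"grip":0.15},{"delta_rot":[0,0,0],"travel":[0.302,0.004,-0.032],"grip":0.15},{"delta_rot":[0,0,0],"travel":[0.352,0.004,-0.025],"grip":0.15},{"delta_rot":[0,0,0],"travel":[0.402,0.004,-0.014],"grip":0.15},{"delta_rot":[0,0,0],"travel":[0.451,0.004,0.001],"grip":0.15},{"delta_rot":[0,0,0],"travel":[0.499,0.004,0.018],"grip":0.15}]'
```

```text
time: 23.12
position: [0.5311, -0.1364, 0.2072]
eef_rot: [-180.0, -0.0, 102.8]
wrist_force: [-2.7, 1.0, 9.9]
gripper_width: 0.0151
```

Run:
```python
from h import *
s=arm.read_state();q=R.from_euler('xyz',s['eef_rot'],degrees=True);p=np.array(s['position'])
im,d,c=grab("scene");W=cloud(d,c)
cv2.imwrite("pics/s4.png",cv2.resize(im[140:290,260:400,::-1],None,fx=4,fy=4,interpolation=cv2.INTER_CUBIC))
a=np.radians(12.8);f=np.array([-np.sin(a),np.cos(a)]);e=np.array([np.cos(a),np.sin(a)]);hg=np.array([.5423,-.1906])
print('tcp',(p[:2]-hg)@e,(p[:2]-hg)@f,p[2])
U=np.stack([(W[...,:2]-hg)@e,(W[...,:2]-hg)@f,W[...,2]-.082],-1)*1000
m=(abs(U[...,0])<16)&(U[...,2]>25)&(U[...,2]<125)&(U[...,1]>0)&(U[...,1]<70);Q=U[m]
for z0 in range(25,125,10):
    k=Q[abs(Q[:,2]-z0)<5]
    if len(k)>3: print(z0,len(k),np.median(k,0).round(1))
```

```text
tcp 0.0010324373958292624 0.055312218853460236 0.207185606526259
25 27 [ 0.5  5.6 28. ]
35 51 [-2.3  7.9 34.6]
45 53 [-1.4 10.3 44.7]
55 54 [-2.3 13.3 55.3]
65 65 [-3.7 16.5 65. ]
75 61 [-3.1 19.5 75.5]
85 63 [-3.1 22.6 84.9]
95 56 [-1.1 25.3 94.3]
105 60 [ -2.4  28.3 105.1]
115 55 [ -1.4  31.4 115. ]
```

View pics/s4.png

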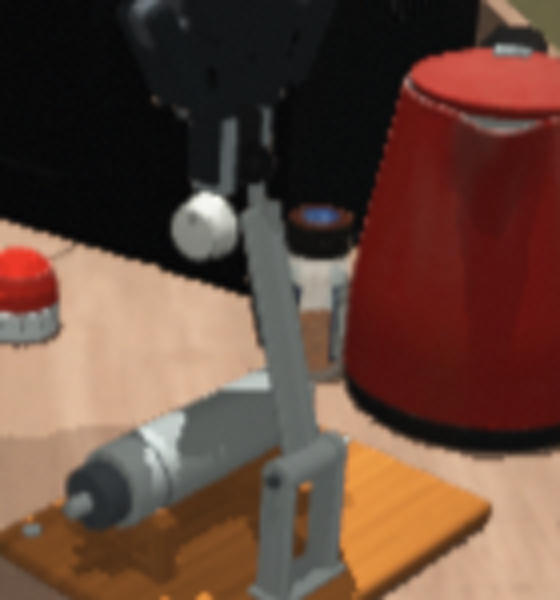

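The strap lags at about 73° and the ball has slid to the pads' edge, about 14 mm behind centre. Opening, re-centring and pinching harder.

```bash
python3 -m jog '[{"delta_rot":[0,0,0],"travel":[0,0,0],"grip":0.5},{"delta_rot":[0,0,0],"travel":[0,0,0],"grip":0.5},{"delta_rot":[0,0,0],"travel":[0,0,0],"grip":0.5},{"delta_rot":[0,0,0],"travel":[-0.03,0,0],"grip":0.5},{"delta_rot":[0,0,0],"travel":[-0.07,0,0],"grip":0.5},{"delta_rot":[0,0,0],"travel":[-0.07,0,0],"grip":0.5}]'
python3 - <<'E'
from h import *
s=arm.read_state();q=R.from_euler('xyz',s['eef_rot'],degrees=True);p=np.array(s['position'])
a=np.radians(12.8);f=np.array([-np.sin(a),np.cos(a)]);e=np.array([np.cos(a),np.sin(a)]);hg=np.array([.5423,-.1906])
print('tcp',(p[:2]-hg)@e,(p[:2]-hg)@f,p[2])
im,d,c=grab("scene")
W=cloud(d,c);U=np.stack([(W[...,:2]-hg)@e,(W[...,:2]-hg)@f,W[...,2]-.082],-1)*1000
m=(abs(U[...,0])<16)&(U[...,2]>25)&(U[...,2]<118)&(U[...,1]>-20)&(U[...,1]<60);Q=U[m];k=np.polyfit(Q[:,2],Q[:,1],1);print('strap angle',90-np.degrees(np.arctan(k[0])),k)
E
python3 -m jog '[{"delta_rot":[0,0,0],"travel":[0,0,0],"grip":0.13},{"delta_rot":[0,0,0],"travel":[0,0,0],"grip":0.13},{"delta_rot":[0,0,0],"travel":[0,0,0],"grip":0.13},{"delta_rot":[0,0,0],"travel":[0,0,0],"grip":0.13},{"delta_rot":[0,0,0],"travel":[0,0,0],"grip":0.13}]' 50
```

```text
time: 23.92
position: [0.5346, -0.1518, 0.2057]
eef_rot: [180.0, 0.0, 102.7]
wrist_force: [-0.7, 0.8, -0.0]
gripper_width: 0.0428
tcp 0.0011252497385299664 0.03949124440617581 0.20573670071328176
strap angle 73.43591423155775 [ 0.29743055 -2.41586268]
time: 24.6
position: [0.5344, -0.1509, 0.2059]
eef_rot: [-180.0, -0.0, 102.8]
wrist_force: [-2.2, -0.2, 2.8]
gripper_width: 0.017
```

```bash
python3 -m jog '[{"delta_rot":[0,0,0],"travel":[0.032,0,0.01],"grip":0.13},{"delta_rot":[0,0,0],"travel":[0.065,0,0.022],"grip":0.13},{"delta_rot":[0,0,0],"travel":[0.1,0,0.038],"grip":0.13},{"delta_rot":[0,0,0],"travel":[0.134,0,0.055],"grip":0.13},{"delta_rot":[0,0,0],"travel":[0.167,0,0.074],"grip":0.13},{"delta_rot":[0,0,0],"travel":[0.2,0,0.095],"grip":0.13},{"delta_rot":[0,0,0],"travel":[0.231,0,0.117],"grip":0.13},{"delta_rot":[0,0,0],"travel":[0.261,0,0.14],"grip":0.13},{"delta_rot":[0,0,0],"travel":[0.29,0,0.166],"grip":0.13},{"delta_rot":[0,0,0],"travel":[0.317,0,0.192],"grip":0.13}]'
cat > strap.py <<'E'
from h import *
s=arm.read_state();p=np.array(s['position'])
a=np.radians(12.8);f=np.array([-np.sin(a),np.cos(a)]);e=np.array([np.cos(a),np.sin(a)]);hg=np.array([.5423,-.1906])
im,d,c=grab("scene")
W=cloud(d,c);U=np.stack([(W[...,:2]-hg)@e,(W[...,:2]-hg)@f,W[...,2]-.082],-1)*1000
m=(abs(U[...,0])<14)&(U[...,2]>10)&(U[...,2]<140)&(np.hypot(U[...,1],U[...,2])>25)&(np.hypot(U[...,1],U[...,2])<120)&(U[...,1]>-20);Q=U[m]
an=np.degrees(np.arctan2(Q[:,2],Q[:,1]));t=np.median(an);print('strap angle',t,np.percentile(an,[10,90]),len(Q),'ball',.146*np.cos(np.radians(t)),.082+.146*np.sin(np.radians(t)),'tcp',(p[:2]-hg)@e,(p[:2]-hg)@f,p[2],s['wrist_force'])
E
python3 strap.py
```

```text
time: 25.85
position: [0.5197, -0.0864, 0.1683]
eef_rot: [-179.9, -0.3, 102.9]
wrist_force: [-6.1, 6.6, 11.2]
gripper_width: 0.0167
strap angle 48.95521644354491 [47.15670895 51.72743275] 524 ball 0.09587071385216779 0.1921126978394216 tcp 0.0010049602215311468 0.10661192581656971 0.16832857225971787 [-6.06797384  6.56398902 11.22745996]
```

The ball slips again (mostly radial force), so pinching isn't ideal here. From this side of top dead centre I'll let go and push the ball down with shut fingertips.

```bash
python3 -m jog '[{"delta_rot":[0,0,0],"travel":[0,0,0],"grip":0.55},{"delta_rot":[0,0,0],"travel":[0,0,0],"grip":0.55},{"delta_rot":[0,0,0],"travel":[0,0,0],"grip":0.55},{"delta_rot":[0,0,0],"travel":[0,0,-0.15],"grip":0.55},{"delta_rot":[0,0,0],"travel":[0,0,-0.3],"grip":0.55},{"delta_rot":[0,0,0],"travel":[0,0,-0.3],"grip":0.2},{"delta_rot":[0,0,0],"travel":[0,0,-0.3],"grip":0},{"delta_rot":[0,0,0],"travel":[0,0,-0.3],"grip":0},{"delta_rot":[0,0,0],"travel":[0,0,-0.3],"grip":0}]' 30
python3 -m jog '[{"delta_rot":[0,0,0],"travel":[0,0,0],"grip":0},{"delta_rot":[0,0,0],"travel":[0,0,0],"grip":0},{"delta_rot":[0,0,0],"travel":[0,0,0],"grip":0}]'
python3 strap.py
python3 - <<'E'
from h import *
s=arm.read_state();p=np.array(s['position'])
im,d,c=grab("wrist");W=cloud(d,c,True);cv2.imwrite("pics/w5.png",im[:,:,::-1])
a=np.radians(12.8);f=np.array([-np.sin(a),np.cos(a)]);e=np.array([np.cos(a),np.sin(a)]);hg=np.array([.5423,-.1906])
U=np.stack([(W[...,:2]-hg)@e,(W[...,:2]-hg)@f,W[...,2]-.082],-1)*1000
bl=(im.astype(int).sum(2)<120)&(U[...,2]>80)&(U[...,2]<135)&(abs(U[...,0])<15)&(U[...,1]>70)&(U[...,1]<130);Q=U[bl];print(len(Q),np.percentile(Q,[2,50,98],axis=0).round(1) if len(Q) else 0)
E
```

```text
time: 27.02
position: [0.5199, -0.089, 0.226]
eef_rot: [-179.9, -0.1, 102.8]
wrist_force: [0.3, 0.0, 0.0]
gripper_width: 0.0003
time: 27.4
position: [0.5205, -0.0891, 0.2273]
eef_rot: [180.0, 0.0, 102.8]
wrist_force: [0.0, 0.8, -0.2]
gripper_width: -0.0
strap angle 48.75241615595915 [47.12800606 51.33074581] 519 ball 0.09625985999018573 0.1917726712559635 tcp 0.0011807797760012007 0.10377292264854454 0.2273274477962416 [ 0.02514038  0.82835526 -0.1571416 ]
598 [[ -7.7  98.3 107.4]
 [  0.6 104.4 113.2]
 [  8.9 109.5 116.6]]
```

View pics/w5.png

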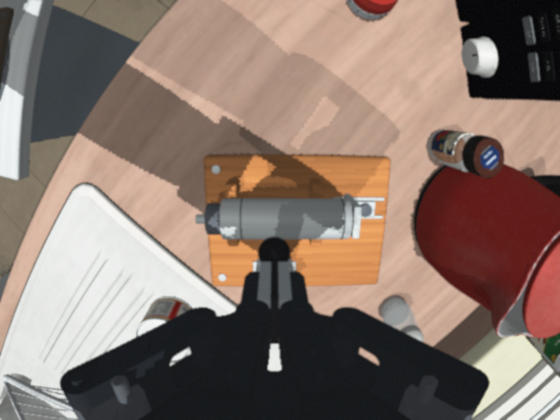

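The wrist view shows the ball at (273,248) above the mill at 47°, with the mill's base still at the stop (358,215). Pushing down along the arc.

```bash
python3 -m jog '[{"delta_rot":[0,0,0],"travel":[-0.005,0,0.08],"grip":0},{"delta_rot":[0,0,0],"travel":[-0.005,0,0.13],"grip":0},{"delta_rot":[0,0,0],"travel":[0.007,0,0.16],"grip":0},{"delta_rot":[0,0,0],"travel":[0.029,0,0.184],"grip":0},{"delta_rot":[0,0,0],"travel":[0.05,0,0.208],"grip":0},{"delta_rot":[0,0,0],"travel":[0.07,0,0.233],"grip":0},{"delta_rot":[0,0,0],"travel":[0.089,0,0.258],"grip":0},{"delta_rot":[0,0,0],"travel":[0.106,0,0.285],"grip":0},{"delta_rot":[0,0,0],"travel":[0.123,0,0.312],"grip":0},{"delta_rot":[0,0,0],"travel":[0.138,0,0.34],"grip":0}]'
python3 strap.py
```

```text
time: 28.75
position: [0.5143, -0.0622, 0.1588]
eef_rot: [-180.0, 0.0, 102.8]
wrist_force: [-0.2, 1.1, 1.8]
gripper_width: 0.0001
strap angle 29.107497650220726 [27.23631882 31.67271016] 463 ball 0.12756145185470125 0.15302165867339856 tcp 0.001117380761598251 0.13144525776082452 0.15880310577939916 [-0.19854049  1.11793258  1.80092733]
```

```bash
python3 -m jog '[{"delta_rot":[0,0,0],"travel":[0.014,0,0.028],"grip":0},{"delta_rot":[0,0,0],"travel":[0.027,0,0.057],"grip":0},{"delta_rot":[0,0,0],"travel":[0.039,0,0.087],"grip":0},{"delta_rot":[0,0,0],"travel":[0.049,0,0.117],"grip":0},{"delta_rot":[0,0,0],"travel":[0.058,0,0.148],"grip":0},{"delta_rot":[0,0,0],"travel":[0.066,0,0.178],"grip":0},{"delta_rot":[0,0,0],"travel":[0.072,0,0.21],"grip":0},{"delta_rot":[0,0,0],"travel":[0.076,0,0.235],"grip":0},{"delta_rot":[0,0,0],"travel":[0.076,0,0.235],"grip":0}]'
python3 strap.py
```

```text
time: 29.92
position: [0.5106, -0.0474, 0.1117]
eef_rot: [-179.9, -0.0, 102.8]
wrist_force: [-0.6, 0.1, 0.2]
gripper_width: 0.0003
strap angle 8.857558523143279 [8.14518365 9.88637974] 208 ball 0.1442588325322443 0.1044808637830909 tcp 0.0008021768317738494 0.1466336490574406 0.11169344759487305 [-0.60779838  0.06718883  0.24643796]
```

```bash
python3 -m jog '[{"delta_rot":[0,0,0],"travel":[0.001,0,0.02],"grip":0},{"delta_rot":[0,0,0],"travel":[0.002,0,0.04],"grip":0},{"delta_rot":[0,0,0],"travel":[0.003,0,0.06],"grip":0},{"delta_rot":[0,0,0],"travel":[0.003,0,0.075],"grip":0},{"delta_rot":[0,0,0],"travel":[0.003,0,0.075],"grip":0}]'
python3 -m jog '[{"delta_rot":[0,0,0],"travel":[0,0,0.008],"grip":0},{"delta_rot":[0,0,0],"travel":[0,0,0.008],"grip":0}]'
```

```text
time: 30.6
position: [0.5105, -0.0469, 0.0969]
eef_rot: [-180.0, -0.0, 102.8]
wrist_force: [-0.0, -0.6, -1.3]
gripper_width: 0.0003
time: 30.85
position: [0.5108, -0.0469, 0.0956]
eef_rot: [-180.0, 0.0, 102.8]
wrist_force: [-0.8, 0.1, -0.0]
gripper_width: -0.0
```

```bash
python3 -m jog '[{"delta_rot":[0,0,0],"travel":[0,0,0.006],"grip":0},{"delta_rot":[0,0,0],"travel":[0,0,0.006],"grip":0}]'
```

```text
time: 31.1
position: [0.5108, -0.0468, 0.0945]
eef_rot: [180.0, -0.0, 102.8]
wrist_force: [0.2, -0.6, -0.8]
gripper_width: -0.0
```

```bash
python3 strap.py; python3 -m jog '[{"delta_rot":[0,0,0],"travel":[0,0,0.006],"grip":0},{"delta_rot":[0,0,0],"travel":[0,0,0.012],"grip":0},{"delta_rot":[0,0,0],"travel":[0,0,0.012],"grip":0}]'
```

```text
time: 31.52
position: [0.5108, -0.0468, 0.0921]
eef_rot: [-180.0, -0.0, 102.8]
wrist_force: [-0.2, 0.7, -0.2]
gripper_width: 0.0002
  return _methods._mean(a, axis=axis, dtype=dtype,
  ret = ret.dtype.type(ret / rcount)
Traceback (most recent call last):
  File "strap.py", line 7, in <module>
    an=np.degrees(np.arctan2(Q[:,2],Q[:,1]));t=np.median(an);print('strap angle',t,np.percentile(an,[10,90]),len(Q),'ball',.146*np.cos(np.radians(t)),.082+.146*np.sin(np.radians(t)),'tcp',(p[:2]-hg)@e,(p[:2]-hg)@f,p[2],s['wrist_force'])
                                                                                   ~~~~~~~~~~~~~^^^^^^^^^^^^
IndexError: index -1 is out of bounds for axis 0 with size 0
```

```bash
python3 -m jog '[{"delta_rot":[0,0,0],"travel":[0,0,0.006],"grip":0},{"delta_rot":[0,0,0],"travel":[0,0,0.006],"grip":0}]'
```

```text
time: 31.78
position: [0.5109, -0.0468, 0.0915]
eef_rot: [-180.0, -0.0, 102.8]
wrist_force: [-1.7, 0.5, 4.3]
gripper_width: -0.0004
```

```bash
python3 -m jog '[{"delta_rot":[0,0,0],"travel":[0,0,0.006],"grip":0},{"delta_rot":[0,0,0],"travel":[0,0,0.006],"grip":0}]'
```

```text
time: 32.02
position: [0.511, -0.0468, 0.0912]
eef_rot: [-180.0, -0.0, 102.8]
wrist_force: [-3.7, 1.4, 10.3]
gripper_width: 0.0003
```

Stiff contact: about 10 N on the ball, so roughly 17-20 N on the mill. Holding briefly, then lifting away and checking.

```bash
python3 -m jog '[{"delta_rot":[0,0,0],"travel":[0,0,0],"grip":0},{"delta_rot":[0,0,0],"travel":[0,0,0],"grip":0},{"delta_rot":[0,0,0],"travel":[0,0,0],"grip":0}]'
python3 -m jog '[{"delta_rot":[0,0,0],"travel":[0,0,-0.02],"grip":0},{"delta_rot":[0,0,0],"travel":[0,0,-0.15],"grip":0},{"delta_rot":[0,0,0],"travel":[0,0,-0.4],"grip":0},{"delta_rot":[0,0,0],"travel":[0,0,-0.65],"grip":0},{"delta_rot":[0,0,0],"travel":[0,0,-0.7],"grip":0},{"delta_rot":[0,0,0],"travel":[0,0,-0.7],"grip":0}]'
python3 - <<'E'
from h import *
a=np.radians(12.8);e=np.array([np.cos(a),np.sin(a)]);f=np.array([-e[1],e[0]]);v=np.array([.5250,-.1145])
s=arm.read_state();print(s['wrist_force'])
for n in("wrist","scene"):
    im,d,c=grab(n);W=cloud(d,c,n=="wrist")
    U=np.stack([(W[...,:2]-v)@e,(W[...,:2]-v)@f,W[...,2]-.055],-1)*1000
    if n=="wrist": cv2.imwrite("pics/w6.png",im[:,:,::-1])
    for x in(-40,-25,25,40,55):
        Q=U[(abs(U[...,0]-x)<4)&(abs(U[...,1])<20)&(U[...,2]>5)&(U[...,2]<27)]
        if len(Q)>20:
            A=np.c_[2*Q[:,1:],np.ones(len(Q))];q=np.linalg.lstsq(A,(Q[:,1:]**2).sum(1),rcond=None)[0];print(n,x,'axis y,z',q[:2].round(1),'r',np.sqrt(q[2]+q[:2]@q[:2]).round(1))
    Q=U[(abs(U[...,0])<10)&(U[...,1]>-60)&(U[...,1]<40)&(U[...,2]>23)&(U[...,2]<50)];print(n,'strap slope rad,z at 0',np.polyfit(Q[:,1],Q[:,2],1),len(Q))
    Q=U[(abs(U[...,1])<10)&(U[...,2]>-10)&(U[...,2]<25)&(U[...,0]>60)&(U[...,0]<100)];print(n,np.histogram(Q[:,0],np.arange(60,101,3)),)
E
```

```text
time: 32.4
position: [0.511, -0.0468, 0.0912]
eef_rot: [-180.0, -0.0, 102.8]
wrist_force: [-4.4, 2.3, 9.4]
gripper_width: 0.0002
time: 33.15
position: [0.5109, -0.0469, 0.2297]
eef_rot: [180.0, 0.0, 102.8]
wrist_force: [0.0, 0.1, -0.7]
gripper_width: 0.0002
[ 0.03742972  0.09397703 -0.69553742]
wrist -40 axis y,z [-0.2  0.6] r 20.3
wrist -25 axis y,z [0.3 1.1] r 19.8
wrist 25 axis y,z [0.5 1.1] r 19.6
wrist 40 axis y,z [-0.2  0.3] r 20.6
wrist 55 axis y,z [0.2 1. ] r 19.8
wrist strap slope rad,z at 0 [-1.68677920e-04  2.84853921e+01] 650
wrist (array([47, 50, 51, 47, 49, 28, 41, 49, 41,  2,  0,  0,  0]), array([60, 63, 66, 69, 72, 75, 78, 81, 84, 87, 90, 93, 96, 99]))
scene -40 axis y,z [-3.7  5.5] r 15.9
scene -25 axis y,z [-2.3  3.3] r 17.8
scene 40 axis y,z [-2.2  3.2] r 18.1
scene 55 axis y,z [-1.8  2.7] r 18.8
scene strap slope rad,z at 0 [-2.12399659e-03  2.86370321e+01] 263
scene (array([8, 4, 5, 6, 5, 3, 0, 0, 4, 0, 0, 0, 0]), array([60, 63, 66, 69, 72, 75, 78, 81, 84, 87, 90, 93, 96, 99]))
```

View pics/w6.png

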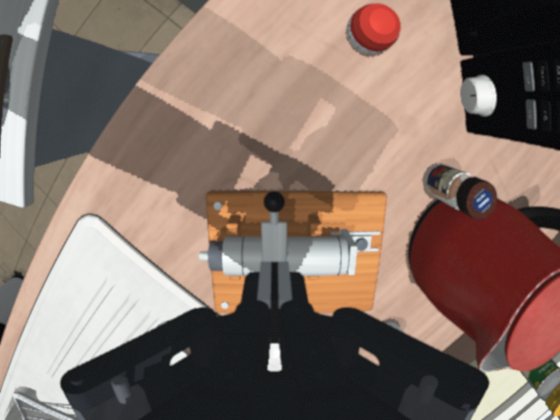

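The wrist view shows the strap lying level across the mill, the ball at (273,202) and the base against the stop at (352,255). The hand is clear, so I'm handing in.

```bash
python3 -c "
from bench import arm
print(arm.hand_in())"
```

```text
the job is handed in; nothing more can be done
None
```

I handed the job in at about 33 s with the mill lying in the notches against the stop under the shut strap. The hand-in gave no verdict.

- **Mill:** I laid it in the notches after one 4 mm sideways correction, because it first came down on one flank. I then slid it until it stalled on the stop, with an axial push of about 14 N at the wrist including notch friction, and eased to about 5 N before letting go.
- **Strap:** The ball slipped in the fingers twice on the way over, once near 73° and again near 47°. I let go and pushed it down the rest of the way with shut fingertips instead of by a pinch. The final press was 9 to 10 N on the ball, held for about 0.4 s, which I estimate as under 20 N on the mill. That is a little above the suggested 5 to 8 N, but below the limit.

**Last checks:**
- **Wrist camera:** It put the mill's axis within about 0.5 mm sideways and about 1 mm in height, with a strap slope near 0 rad. The cradle reference I compared with was re-set sideways from the seated mill, so the sideways figure mainly shows it stayed put.
- **Scene camera:** It agreed on the strap. Its mill fits disagreed: 2 to 4 mm sideways and 3 to 5 mm in height, with a fitted radius of 16 to 19 mm against the true 21 mm. I put that down to seeing only one flank, and did not rely on it.
- **Gap at the stop:** I did not measure it separately. The last picture showed the base at the stop.
- **Bystanders:** I saw no contact with any, but did not measure their positions afterwards.

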